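# Pack the chilling stones and find the lid that snaps on

### The job

Get the drinks-chilling stones ready for the freezer: slide the wooden box's lid fully open, put every stone into the steel canister, then find by trying which of the three look-alike lids really snaps onto the canister, and leave that one snapped fully down. Stand the other two lids knob up on the shelf top, slide the box fully shut again, and leave the glasses, bowl and other things around undisturbed.

Things in the scene. Friction and masses are not known exactly. Their poses are not given: they have to be found in the camera images.
- box: Wooden box with a sliding lid, fixed. Outside 100 mm (its x) by 190 mm (its y) by 84 mm tall; walls 10 mm, 80 mm wide inside. Origin at the centre of its underside. The lid slides in grooves towards the box's +y. On the centre line x = 0 four square pockets at y = -66, -26, 14, 54 mm hold the stones; pocket floors are 6 mm, the floor around them 16 mm up.
- box_lid (a joint): Travel of the sliding lid along the box's +y, in m: 0 shut, 0.165 fully open (end stop; it stays in its grooves and stays where it is left). Needs only about 2 N. Starts 0 to 0.02 open.
- lid_knob (a point): Middle of the dark round knob on the sliding lid: 24 mm across, 32 mm tall (from 79 to 111 mm above the shelf top; this point is 95 mm up, the lid's upper face 79 mm up). At box y = 80 mm when shut; travels with the lid.
- stone1_mid (a point): Grey soapstone chilling stone, a square bar 26 x 26 x 60 mm, its long side along z; this point is its centre. Starts standing upright in one of the box's pockets (top 66 mm above the shelf top). About 0.11 kg. Three or four stones are present; an absent one reads None.
- stone2_mid (a point): Grey soapstone chilling stone, a square bar 26 x 26 x 60 mm, its long side along z; this point is its centre. Starts standing upright in one of the box's pockets (top 66 mm above the shelf top). About 0.11 kg. Three or four stones are present; an absent one reads None.
- stone3_mid (a point): Grey soapstone chilling stone, a square bar 26 x 26 x 60 mm, its long side along z; this point is its centre. Starts standing upright in one of the box's pockets (top 66 mm above the shelf top). About 0.11 kg. Three or four stones are present; an absent one reads None.
- stone4_mid (a point): Grey soapstone chilling stone, a square bar 26 x 26 x 60 mm, its long side along z; this point is its centre. Starts standing upright in one of the box's pockets (top 66 mm above the shelf top). About 0.11 kg. Three or four stones are present; an absent one reads None.
- canister: Open steel canister, fixed to the shelf top: 123 mm across outside, 118 mm tall, mouth 112 mm across, walls 5.5 mm, floor 5 mm thick. Origin at the centre of its underside. Just inside the mouth, 7 mm below the rim, three sprung balls stand out about 4.5 mm from the wall; they snap over the bead of the right lid's plug.
- mouth (a point): Centre of the mouth, level with the rim (118 mm up). The right lid enters with 2 mm to spare all round, meets the balls some 15 mm before home, then needs a straight press of 5 to 15 N and snaps down, disc on rim (its mid point is then 8 mm above this point), and stays. The wrong ones stop with their disc 8 mm or more above the rim however they are pressed, and lift off freely.
- lid_a_mid (a point): Steel canister lid, one of three look-alikes: a 128 mm disc with a dark round wooden knob (28 mm across) in the middle. Underneath is a round plug with a tapered foot; its width differs and only one lid suits this canister. 64 mm tall: plug 0-24, disc 24-30, knob 30-64 mm above the underside. This point: on the axis, 32 mm above the underside; z up to the knob. 0.26 kg. Starts knob up, on its plug.
- lid_b_mid (a point): Steel canister lid, one of three look-alikes: a 128 mm disc with a dark round wooden knob (28 mm across) in the middle. Underneath is a round plug with a tapered foot; its width differs and only one lid suits this canister. 64 mm tall: plug 0-24, disc 24-30, knob 30-64 mm above the underside. This point: on the axis, 32 mm above the underside; z up to the knob. 0.26 kg. Starts knob up, on its plug.
- lid_c_mid (a point): Steel canister lid, one of three look-alikes: a 128 mm disc with a dark round wooden knob (28 mm across) in the middle. Underneath is a round plug with a tapered foot; its width differs and only one lid suits this canister. 64 mm tall: plug 0-24, disc 24-30, knob 30-64 mm above the underside. This point: on the axis, 32 mm above the underside; z up to the knob. 0.26 kg. Starts knob up, on its plug.
- bowl: Sage-green ceramic bowl, 130 mm across, 55 mm tall; a bystander, not to be disturbed. Origin at the centre of its underside.
- decanter: Empty flask-shaped glass decanter, 150 mm across, 222 mm tall; a bystander, not to be disturbed. Origin at the centre of its underside.
- pipette_stand: Short glass pipette upright in a steel stand with an 84 mm round foot, 186 mm tall; a bystander, not to be disturbed. Origin at the centre of its underside.
- jigger: Steel double-cone measure, 46 mm across, 85 mm tall; a bystander, not to be disturbed. Origin at the centre of its underside.
- tumbler1: Glass tumbler, 82 mm across, 90 mm tall; a bystander, not to be disturbed. Origin at the centre of its underside.
- tumbler2: Glass tumbler, 82 mm across, 90 mm tall; a bystander, not to be disturbed. Origin at the centre of its underside.
- coasters: Stack of four round coasters, 96 mm across, 24 mm tall; a bystander, not to be disturbed. Origin at the centre of its underside.

How it is judged:
By the outcome, as a careful person would: the job done as asked, in the order asked, and still so for the second after the job is handed in, with the robot touching nothing.
Of stone1, stone2, stone3, stone4 only 3 to 4 are there at a start; the rules pass over those that are not, and their reading is None.
At some moment in a run one of lid_a, lid_b, lid_c may be knocked a few centimetres aside while the robot is not near it.
Once in a run the grip may slacken for a moment while it holds something.
It also fails if it takes over 210 s, if anything falls off the work surface, if the arm or the gripper's body presses on something with over 40 N, if the wrist force passes 120 N, or if a joint passes its speed limit or range.

### The arm

A 6-joint arm with a two-finger parallel gripper is mounted at the origin on the work surface. World frame = base frame: x ahead of the robot, y to its left, z up, the work surface at z = 0. Lengths are in m, angles in rad, forces in N, time in s.
With the tool pointing down it reaches from about 0.3 to 1 m from the base axis. Payload 5.1 kg.
Tool frame: the origin (TCP) lies at the very end of the fingers, on their centre line; the grasp point (between the pads) lies 19 mm behind it; z points along the fingers, y is the direction in which the jaws open and shut (so a half turn about z gives the same grasp; the last joint's range is limited). The gripper opens to 95 mm and grips with 3 to 60 N. Pads are 20 mm wide; open, the fingers measure 119 mm over their backs; the gripper's body (75 mm by 180 mm) begins 59 mm behind the grasp point.
Start: joints at [1.262, 0.124, 1.65, -0, 1.367, -0.083], TCP at [0.146, 0.633, 0.215] pointing down, gripper open.
Joint ranges: [-2.61, 2.61], [-1.02, 2.33], [0.03, 2.71], [-1.35, 4.49], [0.32, 2.68], [-2.91, 2.91]. Speed limits (rad/s): [2.57, 2.57, 3.14, 3.14, 3.14, 3.14].

### API

Orientations are given as a unit quaternion [w, x, y, z].
In Python, from station import env, camera gives the robot as it stands.
- The arm moves only by the tool send_rows, never from a script. Its argument "commands" is one flat list of numbers, 7 for each row, row after row: the turn, a rotation vector about the tool's x, y, z in degrees, then the shift along the tool's x, y, z in cm, then the opening, from 0 (shut) to 1 (fully open). A call has 1 to 10 rows; each row is the pose to reach, as a shift and turn from the pose commanded when the call began, along the tool's axes at that moment; what a row does not reach only later rows make up. A row lasts 1/10 s, in which the tool goes at most 50 mm and 8.59 degrees, less where a joint would pass 70% of its speed; a pose out of reach is approached as far as the arm can. A call with a gripper value outside its range is refused whole. The fingers move at their own pace and stop on an object; "force" is the grip in N (left out, the last holds). Time passes only in rows, so rows that repeat a pose let the fingers close. It gives the time, the measured TCP pose, the force and the opening at its end, in the units of the state.
- env.observe(): the state, without advancing time (a new reading comes with each control period).
- camera(name): name is "scene" or "top"; returns a dict with "frame" (480x640x3 uint8, red, green, blue), "z_map" (480x640 float32, m along the optical axis (not along the pixel's ray), 0 where there is no reading), "K" (3x3 intrinsics, pixels), "k1" (the pictures are not rectified: a ray, as slopes to the right and down, at radius r is drawn at 1 + k1 r^2 times it, then the intrinsics apply), "R" (3x3) and "t" (3): a world point X has camera coordinates R X + t. Camera axes: x right, y down, z forward; pixel columns grow to the right and rows downward; lengths in m; the calibration is good to about 2 mm. A picture is of the moment at which its call begins.
- env.hand_in(): hands the job in, once; it reports no verdict.
The state is a dict: "time_s": time; "joints": joint angles; "dq": joint speeds; "joint_efforts": joint torques, N m; "eef_pos": TCP position; "ee_rot": TCP orientation; "ft_force": force on the tool from outside, world axes, zero at the start; "wrist_torque": the same for the moment, N m; "width": finger opening in m.
Only numpy, scipy, OpenCV 4.12 (cv2) and the standard library are available. Lean on these libraries where they do the work, as an engineer would, in place of code of your own. Each camera call takes 0.05 s, during which the arm holds its last target.

## Working session

There is one attempt and no reset: what is moved stays moved. The work goes in short steps, Python scripts to look and compute and a tool call to move; the robot and the scene stay as the last step left them, time stands still between calls to the robot, and variables do not carry over. Pictures are saved under pics/ and viewed, and the job is handed in when it is done.

Besides the shell and the picture viewer there is one more tool, called as a command line: name --argument value ..., lists and objects as JSON in quotes. send_rows: Moves the arm, as the interface text tells. Its arguments: {"type":"object","properties":{"commands":{"type":"array","items":{"type":"number"}},"force":{"type":"number"}},"required":["commands"]}

```bash
ls; mkdir -p pics; python3 - <<'E'
from station import env,camera
import cv2
s=env.observe()
for k,v in s.items(): print(k,v)
for n in("scene","top"):
    c=camera(n); cv2.imwrite(f"pics/{n}0.png",c["frame"][:,:,::-1]); print(n,c["K"],c["k1"],c["R"],c["t"],(c["z_map"]>0).mean())
E
```

```text
pics
time_s 0.0
joints [ 1.26242621e+00  1.24474805e-01  1.65163715e+00 -1.44123657e-05
  1.36747503e+00 -8.26002008e-02]
dq [-0.00061941 -0.00027923 -0.00056613  0.00124376 -0.00064828  0.00050643]
joint_efforts [ 2.09941081e-04 -4.17586470e+01 -3.59934533e+01  7.74630276e-02
  4.87734389e-02 -1.44684172e-04]
eef_pos [0.14535013 0.63290262 0.21342843]
ee_rot [-1.86769668e-04  1.12643851e-01  9.93634927e-01 -9.79541983e-04]
ft_force [-0.05636268 -0.08753161  0.4266284 ]
wrist_torque [-0.03230689 -0.07847857 -0.00484104]
width 0.0948416269538481
scene [[620.47992949   0.         322.88769106]
 [  0.         620.47992949 233.71029528]
 [  0.           0.           1.        ]] 0.006955272460133314 [[ 1.09760577e-01  9.93958052e-01 -8.61727382e-05]
 [ 8.19817384e-01 -9.05796297e-02 -5.65415589e-01]
 [-5.62007183e-01  6.19896952e-02 -8.24806162e-01]] [-0.05596266 -0.41492757  1.82409727] 0.9960677083333334
top [[481.43466021   0.         318.1575691 ]
 [  0.         481.43466021 239.36694142]
 [  0.           0.           1.        ]] -0.12795144005561543 [[ 0.01724591 -0.99983033  0.00647262]
 [-0.9838155  -0.01812371 -0.17826553]
 [ 0.1783526  -0.00329351 -0.98396113]] [-0.01905199  0.55262898  1.16387033] 0.9960188802083333
```

View pics/scene0.png

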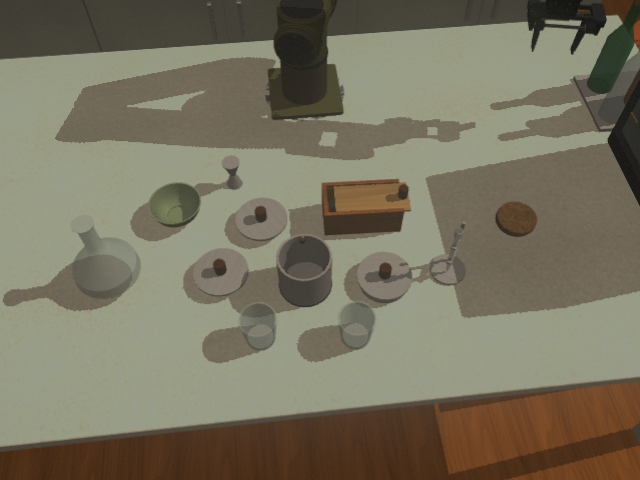

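View pics/top0.png

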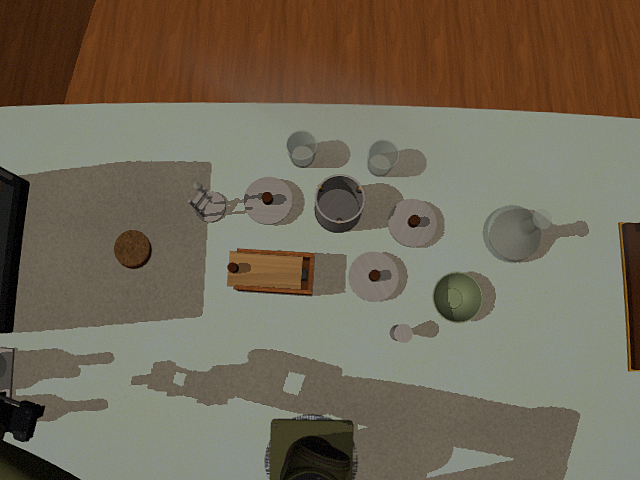

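```bash
cat > h.py <<'E'
import numpy as np, cv2
from station import env,camera
def rays(c,uv):
    uv=np.atleast_2d(np.asarray(uv,float)); K=c["K"]
    d=np.stack([(uv[:,0]-K[0,2])/K[0,0],(uv[:,1]-K[1,2])/K[1,1]],1); n=d.copy()
    for _ in range(20): n=d/(1+c["k1"]*(n**2).sum(1,keepdims=True))
    return np.c_[n,np.ones(len(n))]
def plane(c,uv,z):
    R,t=c["R"],np.asarray(c["t"]).ravel(); d=rays(c,uv)@R; o=-R.T@t
    s=(z-o[2])/d[:,2]; return o+s[:,None]*d
def cloud(c):
    v,u=np.mgrid[:480,:640]; r=rays(c,np.c_[u.ravel(),v.ravel()])
    P=(r*c["z_map"].reshape(-1,1)-np.asarray(c["t"]).ravel())@c["R"]; return P.reshape(480,640,3)
def proj(c,X):
    X=np.atleast_2d(X)@c["R"].T+np.asarray(c["t"]).ravel(); n=X[:,:2]/X[:,2:]
    n=n*(1+c["k1"]*(n**2).sum(1,keepdims=True)); return n@np.diag([c["K"][0,0],c["K"][1,1]])+c["K"][:2,2]
def circ(p):
    A=np.c_[2*p[:,:2],np.ones(len(p))]; s=np.linalg.lstsq(A,(p[:,:2]**2).sum(1),rcond=None)[0]
    return s[0],s[1],np.sqrt(s[2]+s[0]**2+s[1]**2)
def blobs(c,mask,minA=15):
    n,l,s,ce=cv2.connectedComponentsWithStats(mask.astype(np.uint8)); return [(ce[i],s[i],l==i) for i in range(1,n) if s[i,4]>=minA]
def find(names=("top","scene")):
    for n in names:
        c=camera(n); P=cloud(c); f=c["frame"].astype(int)
        hsv=cv2.cvtColor(c["frame"],cv2.COLOR_RGB2HSV)
        X,Y,Z=P[...,0],P[...,1],P[...,2]
        ws=(X>0.2)&(X<0.9)&(abs(Y)<0.6)
        dark=(hsv[...,2]<110)&(f[...,0]-f[...,2]>15)
        for lo,hi,zt in((.05,.075,.064),(.095,.12,.111)):
            for ce,st,m in blobs(c,ws&dark&(Z>lo)&(Z<hi)):
                top=m&(Z>zt-.006)
                print(n,"knob z",zt,ce.round(1),st[4],"cloud top med",np.median(P[top],0).round(4) if top.any() else None, "plane",(plane(c,np.argwhere(top)[:,::-1].mean(0),zt)[0].round(4)) if top.any() else None)
E
python3 - <<'E'
from h import *
find()
for n in("top","scene"):
    c=camera(n);P=cloud(c);X,Y,Z=P[...,0],P[...,1],P[...,2]
    t=(X>.3)&(X<.8)&(abs(Y)<.5)&(abs(Z)<.01); print(n,"table z",np.median(Z[t]),Z[t].std())
    m=(X>.3)&(X<.85)&(abs(Y)<.6)&(Z>.012)
    for ce,st,mm in blobs(c,m,60): print(ce.round(0),st[4],P[mm].min(0).round(3),P[mm].max(0).round(3))
E
```

```text
top knob z 0.064 [266.5 196.6] 84 cloud top med [0.6583 0.1246 0.063 ] plane [0.6581 0.1238 0.064 ]
top knob z 0.064 [414.2 219.7] 95 cloud top med [ 0.6059 -0.2512  0.0631] plane [ 0.6058 -0.2515  0.064 ]
top knob z 0.064 [374.5 274.9] 90 cloud top med [ 0.464  -0.1504  0.0629] plane [ 0.4642 -0.1497  0.064 ]
top knob z 0.064 [473.3 281.4] 43 cloud top med None plane None
top knob z 0.064 [434.7 290. ] 24 cloud top med None plane None
top knob z 0.111 [231.6 267.2] 75 cloud top med [0.4715 0.1949 0.1101] plane [0.471  0.1954 0.111 ]
scene knob z 0.064 [187.3 188.4] 51 cloud top med [ 0.3783 -0.3056  0.059 ] plane [ 0.3885 -0.3092  0.064 ]
scene knob z 0.064 [163.2 188.1] 35 cloud top med [ 0.3547 -0.3677  0.0593] plane [ 0.3586 -0.3666  0.064 ]
scene knob z 0.064 [329.4 189.9] 55 cloud top med [0.4209 0.0254 0.0689] plane [0.4186 0.0257 0.064 ]
scene knob z 0.064 [260.1 210.4] 93 cloud top med [ 0.4656 -0.148   0.0651] plane [ 0.4645 -0.1481  0.064 ]
scene knob z 0.064 [190.3 216.1] 29 cloud top med [ 0.4632 -0.3138  0.0606] plane [ 0.4641 -0.3167  0.064 ]
scene knob z 0.064 [362.8 
[... 1380 characters left out ...]
3   -0.237  0.013] [ 0.345 -0.193  0.093]
[364. 205.] 4170 [0.408 0.002 0.012] [0.524 0.213 0.119]
[173. 202.] 1436 [ 0.346 -0.421  0.012] [ 0.477 -0.293  0.066]
[261. 219.] 1772 [ 0.398 -0.212  0.016] [ 0.53  -0.086  0.07 ]
[516. 218.] 1087 [0.476 0.43  0.012] [0.575 0.531 0.036]
[103. 262.] 3763 [ 0.505 -0.579  0.032] [ 0.654 -0.434  0.23 ]
[454. 245.] 316 [0.614 0.265 0.012] [0.664 0.306 0.189]
[304. 268.] 2771 [ 0.578 -0.119  0.012] [0.707 0.004 0.128]
[220. 272.] 2086 [ 0.539 -0.314  0.02 ] [ 0.671 -0.188  0.071]
[384. 276.] 2138 [0.593 0.062 0.013] [0.723 0.19  0.072]
[356. 322.] 1218 [0.748 0.    0.012] [0.83  0.08  0.097]
[258. 324.] 1230 [ 0.727 -0.208  0.012] [ 0.81  -0.128  0.097]
```

```bash
cat >> h.py <<'E'
def canister():
    for n in("top","scene"):
        c=camera(n);P=cloud(c);X,Y,Z=P[...,0],P[...,1],P[...,2]
        m=(abs(X-.643)<.08)&(abs(Y+.057)<.08)&(Z>.112)&(Z<.124)
        # outer contour of rim via hull, cast to z=.118
        pts=np.argwhere(m)[:,::-1].astype(np.int32); h=cv2.convexHull(pts)[:,0,:]
        print(n,"hull circ",np.round(circ(plane(c,h,.118)),4),"cloud circ",np.round(circ(P[m]),4))
E
python3 - <<'E'
from h import *
canister()
for n in("top","scene"):
    c=camera(n);P=cloud(c);X,Y,Z=P[...,0],P[...,1],P[...,2]
    box=(X>.4)&(X<.54)&(Y>0)&(Y<.23)
    for lo,hi,z in((.071,.089,.079),(.07,.095,.084)):
        m=box&(Z>lo)&(Z<hi); q=P[m]; r=cv2.minAreaRect((q[:,:2]*1000).astype(np.float32)); print(n,z,r,np.histogram(q[:,2],8))
    f=cv2.resize(c["frame"][230:310,210:330] if n=="top" else c["frame"][165:250,300:430],None,fx=5,fy=5,interpolation=cv2.INTER_CUBIC); cv2.imwrite(f"pics/box_{n}.png",f[:,:,::-1])
E
```

```text
top hull circ [ 0.6429 -0.0599  0.0615] cloud circ [ 0.6432 -0.0601  0.0584]
scene hull circ [ 0.6438 -0.0581  0.0622] cloud circ [ 0.6435 -0.0579  0.0582]
top 0.079 ((467.7557373046875, 106.26365661621094), (209.17678833007812, 100.9385986328125), 87.53826904296875) (array([ 51, 277, 706, 879, 647, 332, 214,  66]), array([0.07108267, 0.07326746, 0.07545225, 0.07763704, 0.07982183,
       0.08200662, 0.08419141, 0.08637621, 0.088561  ]))
top 0.084 ((467.7557373046875, 106.26365661621094), (209.17678833007812, 100.9385986328125), 87.53826904296875) (array([  43,  488, 1177,  915,  425,  127,    6,    2]), array([0.07006529, 0.07312917, 0.07619306, 0.07925695, 0.08232084,
       0.08538473, 0.08844861, 0.0915125 , 0.09457639]))
scene 0.079 ((467.0989685058594, 107.94695281982422), (208.8443603515625, 107.73592376708984), 86.69107818603516) (array([ 53, 107, 271, 570, 668, 583, 321, 151]), array([0.07101201, 0.07325783, 0.07550366, 0.07774949, 0.07999531,
       0.08224114, 0.08448696, 0.08673279, 0.08897862]))
scene 0.084 ((468.11724853515625, 107.90421295166016), (208.80557250976562, 110.07518005371094), 86.89297485351562) (array([ 78, 170, 609, 911, 685, 282,  74,  10]), array([0.07007994, 0.07317313, 0.07626633, 0.07935952, 0.08245272,
       0.08554591, 0.08863911, 0.0917323 , 0.09482549]))
```

View pics/box_top.png

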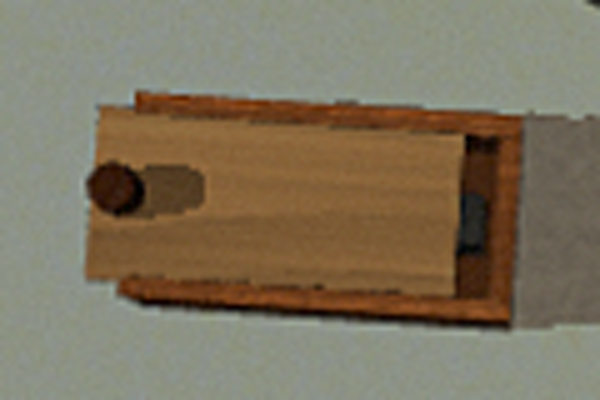

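View pics/box_scene.png

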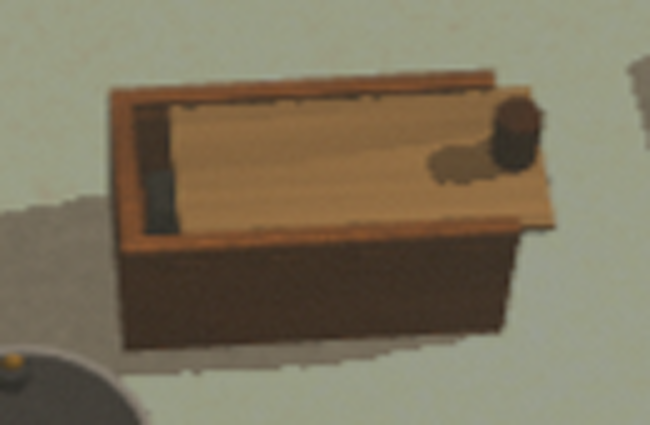

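```bash
python3 - <<'E'
from h import *
c=camera("top")
p=plane(c,[[237.2,248.4],[314.6,253.2],[312.2,294.6],[234,288.5]],.084);print(p.round(4))
c2=camera("scene")
q=plane(c2,np.array([[108,90],[494,70],[520,234],[122,250]])/5+[300,165],.084);print(q.round(4))
for a in(p,q):
    e=[np.linalg.norm(a[i]-a[(i+1)%4]) for i in range(4)];print(np.round(e,4))
# knob axis angle
for a,i,j in((p,1,0),(p,2,3),(q,0,1),(q,3,2)): d=a[j]-a[i];print("ang of +y from world y (cw to +x)",np.degrees(np.arctan2(d[0],d[1])))
E
```

```text
[[ 0.5206  0.1886  0.084 ]
 [ 0.5123 -0.001   0.084 ]
 [ 0.4116  0.0029  0.084 ]
 [ 0.4224  0.1919  0.084 ]]
[[0.4131 0.0075 0.084 ]
 [0.4214 0.1981 0.084 ]
 [0.5219 0.1924 0.084 ]
 [0.5104 0.0035 0.084 ]]
[0.1897 0.1008 0.1894 0.0982]
[0.1908 0.1006 0.1892 0.0975]
ang of +y from world y (cw to +x) 2.5057824327380347
ang of +y from world y (cw to +x) 3.282817105072407
ang of +y from world y (cw to +x) 2.5033392458768815
ang of +y from world y (cw to +x) 3.458128544520096
```

```bash
cat >> h.py <<'E'
from scipy.spatial.transform import Rotation as Ro
def go(x,y,z,az):
    "shift/turn (tool axes, cm/deg) from the measured pose to TCP x,y,z with jaw axis azimuth az deg"
    s=env.observe(); q=s["ee_rot"]; R=Ro.from_quat([q[1],q[2],q[3],q[0]])
    a=np.radians(az); ty=np.array([np.cos(a),np.sin(a),0]); tz=np.array([0,0,-1.]); T=Ro.from_matrix(np.c_[np.cross(ty,tz),ty,tz])
    rv=(R.inv()*T).as_rotvec(degrees=True); d=R.inv().apply(np.array([x,y,z])-s["eef_pos"])*100
    print("t %.2f pos %s az %.2f tilt %.2f w %.4f F %s | turn %s shift %s"%(s["time_s"],np.round(s["eef_pos"],4),np.degrees(np.arctan2(*R.as_matrix()[[1,0],1])),np.degrees(np.arccos(-R.as_matrix()[2,2])),s["width"],np.round(s["ft_force"],1),np.round(rv,2),np.round(d,2)))
E
python3 -c "
from h import *
go(.4715,.196,.18,-2.8)"
```

```text
t 0.60 pos [0.1455 0.6335 0.2147] az 77.06 tilt 0.00 w 0.0953 F [ 0.5  0.3 -0.8] | turn [-0.   -0.   79.86] shift [-41.56 -35.34   3.47]
```

send_rows --commands '[0, 0, 79.9, -41.6, -35.3, 2.5, 1, 0, 0, 79.9, -41.6, -35.3, 2.5, 1, 0, 0, 79.9, -41.6, -35.3, 2.5, 1, 0, 0, 79.9, -41.6, -35.3, 2.5, 1, 0, 0, 79.9, -41.6, -35.3, 2.5, 1, 0, 0, 79.9, -41.6, -35.3, 2.5, 1, 0, 0, 79.9, -41.6, -35.3, 2.5, 1, 0, 0, 79.9, -41.6, -35.3, 2.5, 1, 0, 0, 79.9, -41.6, -35.3, 2.5, 1, 0, 0, 79.9, -41.6, -35.3, 2.5, 1]' --force 30

```text
time_s: 1.6
eef_pos: [0.4454, 0.2315, 0.1922]
ee_rot: [0.0, 0.726, 0.688, 0.001]
ft_force: [0.2, -0.2, -0.3]
width: 0.0951
```

send_rows --commands '[0, 0, 0, 0, 0, 0, 0.6, 0, 0, 0, 0, 0, 0, 0.6, 0, 0, 0, 0, 0, 0, 0.6, 0, 0, 0, 0, 0, 0, 0.6]'

```text
time_s: 2.0
eef_pos: [0.4437, 0.2344, 0.1919]
ee_rot: [-0.0, 0.724, 0.69, 0.0]
ft_force: [0.5, -0.7, -0.1]
width: 0.0685
```

```bash
python3 -c "
from h import *
go(.4715,.196,.086,-2.8)"
```

```text
t 2.00 pos [0.4437 0.2344 0.1919] az -2.70 tilt 0.01 w 0.0685 F [ 0.5 -0.7 -0.1] | turn [ 0.01 -0.01  0.1 ] shift [-3.71  2.96 10.59]
```

send_rows --commands '[0, 0, 0, -3.7, 3, 5, 0.6, 0, 0, 0, -3.7, 3, 5, 0.6, 0, 0, 0, -3.7, 3, 10.6, 0.6, 0, 0, 0, -3.7, 3, 10.6, 0.6, 0, 0, 0, -3.7, 3, 10.6, 0.6, 0, 0, 0, -3.7, 3, 10.6, 0.6]'

```text
time_s: 2.6
eef_pos: [0.4733, 0.1957, 0.0876]
ee_rot: [0.0, 0.724, 0.69, 0.001]
ft_force: [0.5, -0.3, 0.0]
width: 0.057
```

```bash
python3 -c "
from h import *
go(.4715,.196,.086,-2.8)
cv2.imwrite('pics/k1.png',cv2.resize(camera('scene')['frame'][100:260,260:500],None,fx=3,fy=3)[:,:,::-1])"
```

```text
t 2.60 pos [0.4733 0.1957 0.0876] az -2.78 tilt 0.13 w 0.0570 F [ 0.5 -0.3  0. ] | turn [ 0.12 -0.05  0.02] shift [ 0.02 -0.18  0.16]
```

View pics/k1.png

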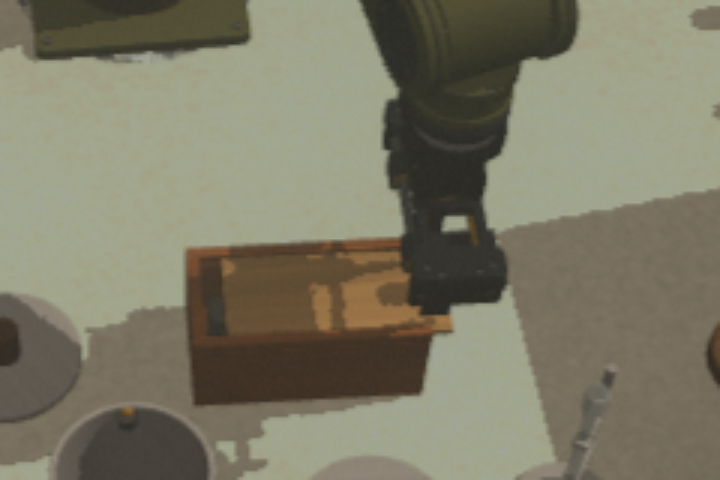

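The gripper straddles the sliding lid's knob, at about (455,270) in the crop. Closing on it.

send_rows --commands '[0, 0, 0, 0, 0, 0, 0, 0, 0, 0, 0, 0, 0, 0, 0, 0, 0, 0, 0, 0, 0, 0, 0, 0, 0, 0, 0, 0, 0, 0, 0, 0, 0, 0, 0]' --force 25

```text
time_s: 3.15
eef_pos: [0.4713, 0.1949, 0.0858]
ee_rot: [-0.001, 0.725, 0.689, -0.001]
ft_force: [-2.7, -0.9, 5.9]
width: 0.023
```

send_rows --commands '[0, 0, 0, 1, 0, 0, 0, 0, 0, 0, 3, 0, 0, 0, 0, 0, 0, 5.5, 0, 0, 0, 0, 0, 0, 8, 0, 0, 0, 0, 0, 0, 10.5, 0, 0, 0, 0, 0, 0, 12.5, 0, 0, 0, 0, 0, 0, 13.6, 0, 0, 0, 0, 0, 0, 14.2, 0, 0, 0, 0, 0, 0, 14.2, 0, 0, 0]'

```text
time_s: 4.05
eef_pos: [0.4778, 0.338, 0.0859]
ee_rot: [-0.002, 0.724, 0.69, -0.001]
ft_force: [-6.6, 2.0, 4.2]
width: 0.0232
```

send_rows --commands '[0, 0, 0, 0.2, 0, 0, 0, 0, 0, 0, 0.4, 0, 0, 0, 0, 0, 0, 0.6, 0, 0, 0, 0, 0, 0, 0.6, 0, 0, 0]'

```text
time_s: 4.45
eef_pos: [0.4779, 0.3417, 0.0859]
ee_rot: [-0.001, 0.724, 0.69, -0.003]
ft_force: [-7.0, -4.9, 6.7]
width: 0.0231
```

send_rows --commands '[0, 0, 0, 0.2, 0, 0, 0, 0, 0, 0, 0.3, 0, 0, 0, 0, 0, 0, 0.3, 0, 0, 0]'

```text
time_s: 4.75
eef_pos: [0.4779, 0.3418, 0.0858]
ee_rot: [0.001, 0.724, 0.69, -0.006]
ft_force: [-7.9, -14.3, 10.8]
width: 0.0234
```

send_rows --commands '[0, 0, 0, 0.2, 0, 0, 0, 0, 0, 0, 0.3, 0, 0, 0, 0, 0, 0, 0.3, 0, 0, 0]'

```text
time_s: 5.05
eef_pos: [0.4779, 0.3422, 0.0857]
ee_rot: [0.003, 0.724, 0.69, -0.008]
ft_force: [-8.8, -23.5, 14.9]
width: 0.0235
```

send_rows --commands '[0, 0, 0, -0.4, 0, 0, 0, 0, 0, 0, -0.4, 0, 0, 0.7, 0, 0, 0, -0.4, 0, 0, 0.7, 0, 0, 0, -0.4, 0, 0, 0.7, 0, 0, 0, -0.4, 0, -5, 0.7, 0, 0, 0, -0.4, 0, -9.5, 0.7, 0, 0, 0, -0.4, 0, -9.5, 0.7]'

```text
time_s: 5.75
eef_pos: [0.484, 0.3473, 0.1894]
ee_rot: [0.002, 0.724, 0.689, 0.007]
ft_force: [0.8, 0.7, 1.2]
width: 0.0645
```

send_rows --commands '[0, 0, 0, 0, 0, -5, 0.47, 0, 0, 0, 0, 0, -8, 0.47, 0, 0, 0, 0, 0, -8, 0.47]'

```text
time_s: 6.05
eef_pos: [0.4824, 0.3464, 0.2672]
ee_rot: [0.001, 0.724, 0.689, 0.005]
ft_force: [0.3, 0.6, 0.2]
width: 0.0483
```

```bash
python3 - <<'E'
from h import *
go(.467,.1,.26,-2.8)
for n in("top","scene"):
    c=camera(n)
    f=cv2.resize(c["frame"][170:310,150:400] if n=="top" else c["frame"][150:320,260:510],None,fx=3,fy=3,interpolation=cv2.INTER_CUBIC); cv2.imwrite(f"pics/op_{n}.png",f[:,:,::-1])
E
```

```text
t 6.05 pos [0.4824 0.3464 0.2672] az -2.82 tilt 0.62 w 0.0483 F [0.3 0.6 0.2] | turn [ 0.52 -0.35 -0.02] shift [-24.69  -0.33   0.56]
```

View pics/op_top.png

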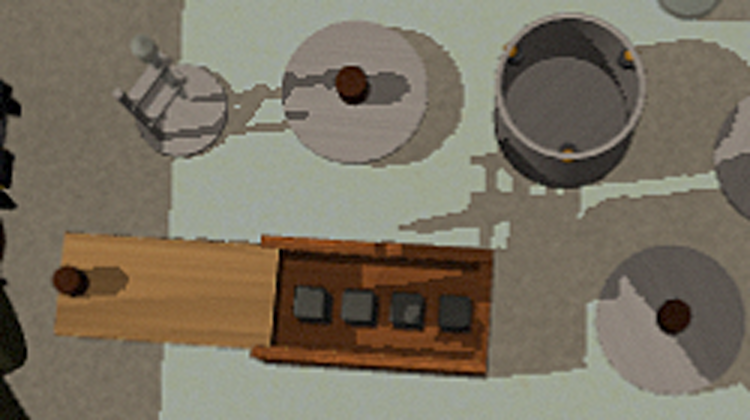

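View pics/op_scene.png

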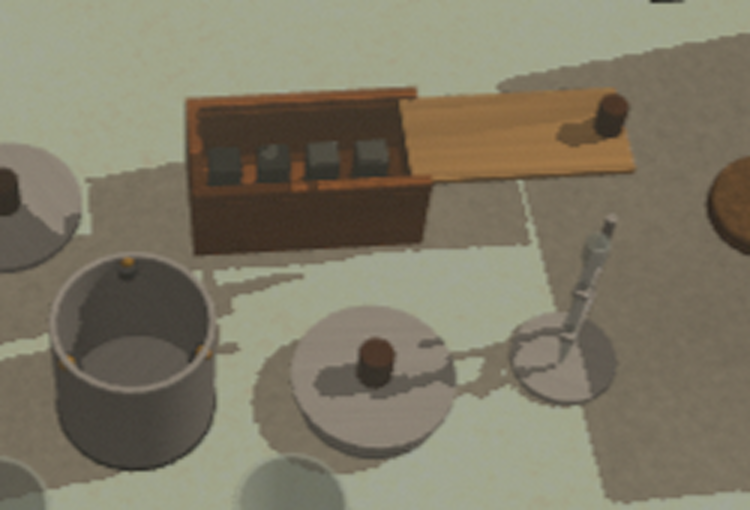

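```bash
cat >> h.py <<'E'
def stones():
    for n in("top","scene"):
        c=camera(n);P=cloud(c);X,Y,Z=P[...,0],P[...,1],P[...,2];f=c["frame"].astype(int)
        m=(abs(X-.467)<.045)&(abs(Y-.098)<.09)&(Z>.054)&(Z<.076)&(abs(f[...,0]-f[...,2])<14)
        for ce,st,mm in blobs(c,m,12): print(n,ce.round(1),st[4],P[mm].mean(0).round(4),plane(c,ce,.066)[0].round(4))
E
python3 - <<'E'
from h import *
stones()
a=np.radians(2.8)
for y in(-66,-26,14,54): print(y,np.round([.467+y/1e3*np.sin(a),.098+y/1e3*np.cos(a)],4))
E
```

```text
top [252.9 270.5] 107 [0.4693 0.1504 0.0643] [0.4691 0.1502 0.066 ]
top [269.3 271.8] 108 [0.4668 0.1099 0.0641] [0.4666 0.1097 0.066 ]
top [285.2 272.8] 108 [0.4651 0.0705 0.0641] [0.4648 0.0704 0.066 ]
top [301.4 273.8] 103 [0.4634 0.0306 0.0644] [0.4632 0.0305 0.066 ]
scene [334.5 204.4] 112 [0.4673 0.0332 0.0646] [0.4684 0.033  0.066 ]
scene [350.5 203.8] 91 [0.4703 0.072  0.0654] [0.4707 0.072  0.066 ]
scene [366.3 204.5] 64 [0.4755 0.1103 0.0636] [0.4773 0.1099 0.066 ]
scene [382.6 204.3] 61 [0.4787 0.1499 0.0631] [0.4808 0.1493 0.066 ]
-66 [0.4638 0.0321]
-26 [0.4657 0.072 ]
14 [0.4677 0.112 ]
54 [0.4696 0.1519]
```

```bash
python3 - <<'E'
from h import *
go(.4695,.151,.038,-2.8)
E
```

```text
t 6.25 pos [0.4792 0.3443 0.2586] az -2.83 tilt 0.18 w 0.0449 F [-0.4 -0.4 -0.2] | turn [-0.15  0.1  -0.03] shift [-19.32   0.04  22.09]
```

send_rows --commands '[0, 0, 0, -5, 0, 0, 0.47, 0, 0, 0, -10, 0, 5, 0.47, 0, 0, 0, -15, 0, 9, 0.47, 0, 0, 0, -19.3, 0, 12, 0.47, 0, 0, 0, -19.3, 0, 12, 0.47, 0, 0, 0, -19.3, 0, 12, 0.47]'

```text
time_s: 6.85
eef_pos: [0.4661, 0.1485, 0.1343]
ee_rot: [-0.003, 0.726, 0.688, -0.005]
ft_force: [0.3, 0.5, -1.0]
width: 0.0448
```

```bash
python3 - <<'E'
from h import *
go(.4695,.151,.038,-2.8)
E
```

```text
t 6.85 pos [0.4661 0.1485 0.1343] az -3.06 tilt 0.66 w 0.0448 F [ 0.3  0.5 -1. ] | turn [-0.63  0.2  -0.26] shift [0.3  0.43 9.62]
```

send_rows --commands '[0, 0, 0, 0.2, 0.1, 3, 0.47, 0, 0, 0, 0.2, 0.1, 3, 0.47, 0, 0, 0, 0.2, 0.1, 3, 0.47]'

```text
time_s: 7.15
eef_pos: [0.4708, 0.1543, 0.1102]
ee_rot: [-0.001, 0.724, 0.69, -0.001]
ft_force: [0.9, -0.0, -0.1]
width: 0.0444
```

```bash
python3 - <<'E'
from h import *
go(.4695,.151,.038,-2.8)
E
```

```text
t 7.15 pos [0.4708 0.1543 0.1102] az -2.80 tilt 0.13 w 0.0444 F [ 0.9 -0.  -0.1] | turn [-0.13  0.02  0.  ] shift [-0.33 -0.1   7.22]
```

send_rows --commands '[0, 0, 0, -0.3, -0.1, 3, 0.47, 0, 0, 0, -0.3, -0.1, 5, 0.47, 0, 0, 0, -0.3, -0.1, 7.2, 0.47, 0, 0, 0, -0.3, -0.1, 7.2, 0.47, 0, 0, 0, -0.3, -0.1, 7.2, 0.47]'

```text
time_s: 7.65
eef_pos: [0.471, 0.1514, 0.04]
ee_rot: [0.0, 0.724, 0.69, 0.0]
ft_force: [-0.2, 0.0, 1.5]
width: 0.0449
```

send_rows --commands '[0, 0, 0, 0, 0, 0, 0, 0, 0, 0, 0, 0, 0, 0, 0, 0, 0, 0, 0, 0, 0, 0, 0, 0, 0, 0, 0, 0]' --force 35

```text
time_s: 8.05
eef_pos: [0.4707, 0.1511, 0.0399]
ee_rot: [-0.0, 0.724, 0.689, 0.0]
ft_force: [-2.4, 0.9, 6.1]
width: 0.0259
```

send_rows --commands '[0, 0, 0, 0, 0, -3, 0, 0, 0, 0, 0, 0, -7, 0, 0, 0, 0, 0, 0, -11, 0, 0, 0, 0, 0, 0, -14, 0, 0, 0, 0, -4, 3.2, -14, 0, 0, 0, 0, -8, 6.4, -14, 0, 0, 0, 0, -12, 9.6, -14, 0, 0, 0, 0, -16, 12.8, -14, 0, 0, 0, 0, -20, 16, -14, 0, 0, 0, 0, -23.1, 18.4, -14, 0]'

```text
time_s: 9.05
eef_pos: [0.6436, -0.0912, 0.1783]
ee_rot: [-0.0, 0.725, 0.689, -0.0]
ft_force: [0.7, 0.7, -1.1]
width: 0.0259
```

send_rows --commands '[0, 0, 0, 0, 0, 0, 0, 0, 0, 0, 0, 0, 0, 0, 0, 0, 0, 0, 0, 0, 0]'

```text
time_s: 9.35
eef_pos: [0.642, -0.0882, 0.1783]
ee_rot: [-0.001, 0.724, 0.69, -0.0]
ft_force: [0.7, -0.1, -1.2]
width: 0.0258
```

```bash
python3 - <<'E'
from h import *
go(.6434,-.089,.05,-2.8)
E
```

```text
t 9.35 pos [ 0.642  -0.0882  0.1783] az -2.81 tilt 0.06 w 0.0258 F [ 0.7 -0.1 -1.2] | turn [-0.06 -0.03 -0.01] shift [-0.08  0.16 12.83]
```

send_rows --commands '[0, 0, 0, -0.1, 0.2, 4, 0, 0, 0, 0, -0.1, 0.2, 8, 0, 0, 0, 0, -0.1, 0.2, 11, 0, 0, 0, 0, -0.1, 0.2, 12.8, 0, 0, 0, 0, -0.1, 0.2, 12.8, 0, 0, 0, 0, -0.1, 0.2, 12.8, 0]'

```text
time_s: 9.95
eef_pos: [0.6452, -0.0895, 0.052]
ee_rot: [0.001, 0.724, 0.69, 0.0]
ft_force: [0.5, -1.0, -0.1]
width: 0.0259
```

send_rows --commands '[0, 0, 0, 0, 0, 0, 0.38, 0, 0, 0, 0, 0, 0, 0.38, 0, 0, 0, 0, 0, 0, 0.38, 0, 0, 0, 0, 0, -3, 0.38, 0, 0, 0, 0, 0, -7, 0.38, 0, 0, 0, 0, 0, -10, 0.38, 0, 0, 0, 0, 0, -10, 0.38, 0, 0, 0, 0, 0, -10, 0.38]'

```text
time_s: 10.75
eef_pos: [0.6455, -0.0904, 0.1525]
ee_rot: [0.001, 0.724, 0.689, 0.001]
ft_force: [-0.7, -0.0, -1.5]
width: 0.0362
```

```bash
python3 - <<'E'
from h import *
go(.4675,.111,.13,-2.8)
E
```

```text
t 10.75 pos [ 0.6455 -0.0904  0.1525] az -2.85 tilt 0.19 w 0.0362 F [-0.7 -0.  -1.5] | turn [ 0.18  0.04 -0.05] shift [ 19.23 -18.78   2.18]
```

send_rows --commands '[0, 0, 0, 4, -4, 0, 0.45, 0, 0, 0, 8, -8, 0, 0.45, 0, 0, 0, 12, -12, 0, 0.45, 0, 0, 0, 16, -16, 0, 0.45, 0, 0, 0, 19.2, -18.8, 2, 0.45, 0, 0, 0, 19.2, -18.8, 2, 0.45, 0, 0, 0, 19.2, -18.8, 2, 0.45, 0, 0, 0, 19.2, -18.8, 2, 0.45]'

```text
time_s: 11.55
eef_pos: [0.4658, 0.1109, 0.1297]
ee_rot: [-0.0, 0.724, 0.69, -0.001]
ft_force: [0.4, -0.5, 0.6]
width: 0.0427
```

```bash
python3 - <<'E'
from h import *
go(.4675,.111,.038,-2.8)
E
```

```text
t 11.55 pos [0.4658 0.1109 0.1297] az -2.78 tilt 0.10 w 0.0427 F [ 0.4 -0.5  0.6] | turn [-0.08  0.04  0.02] shift [0.03 0.18 9.17]
```

send_rows --commands '[0, 0, 0, 0, 0.1, 4, 0.45, 0, 0, 0, 0, 0.1, 7, 0.45, 0, 0, 0, 0, 0.1, 9.2, 0.45, 0, 0, 0, 0, 0.1, 9.2, 0.45, 0, 0, 0, 0, 0.1, 9.2, 0.45, 0, 0, 0, 0, 0.1, 9.2, 0, 0, 0, 0, 0, 0.1, 9.2, 0, 0, 0, 0, 0, 0.1, 9.2, 0, 0, 0, 0, 0, 0.1, 9.2, 0]'

```text
time_s: 12.45
eef_pos: [0.4685, 0.111, 0.0402]
ee_rot: [0.001, 0.724, 0.689, 0.001]
ft_force: [-0.0, -0.5, 4.6]
width: 0.0259
```

send_rows --commands '[0, 0, 0, 0, 0, -3, 0, 0, 0, 0, 0, 0, -7, 0, 0, 0, 0, 0, 0, -11, 0, 0, 0, 0, 0, 0, -14, 0, 0, 0, 0, -4, 4.6, -14, 0, 0, 0, 0, -8, 9.2, -14, 0, 0, 0, 0, -12, 13.8, -14, 0, 0, 0, 0, -16, 18.4, -14, 0, 0, 0, 0, -16, 18.4, -14, 0, 0, 0, 0, -16, 18.4, -14, 0]'

```text
time_s: 13.45
eef_pos: [0.6455, -0.0616, 0.1776]
ee_rot: [0.0, 0.726, 0.688, -0.0]
ft_force: [-0.8, -0.1, -0.7]
width: 0.0255
```

```bash
python3 - <<'E'
from h import *
go(.6434,-.059,.05,-2.8)
E
```

```text
t 13.45 pos [ 0.6455 -0.0616  0.1776] az -3.06 tilt 0.06 w 0.0255 F [-0.8 -0.1 -0.7] | turn [-0.01  0.06 -0.26] shift [ 0.26 -0.22 12.76]
```

```bash
python3 - <<'E'
from h import *
for i in range(3): go(.6434,-.0575,.05,-2.8); c=camera("top")
P=cloud(c);X,Y,Z=P[...,0],P[...,1],P[...,2]
m=(np.hypot(X-.6434,Y+.059)<.05)&(Z>.045)&(Z<.08); print(m.sum(),P[m].min(0) if m.any() else 0,P[m].max(0) if m.any() else 0)
cv2.imwrite('pics/can1.png',cv2.resize(camera('scene')['frame'][190:350,220:400],None,fx=4,fy=4)[:,:,::-1])
E
```

```text
t 13.45 pos [ 0.6455 -0.0616  0.1776] az -3.06 tilt 0.06 w 0.0255 F [-0.8 -0.1 -0.7] | turn [-0.01  0.06 -0.26] shift [ 0.41 -0.23 12.76]
t 13.50 pos [ 0.6439 -0.0597  0.1776] az -2.99 tilt 0.09 w 0.0259 F [ 0.2  0.8 -0.8] | turn [-0.09 -0.01 -0.19] shift [ 0.21 -0.04 12.76]
t 13.55 pos [ 0.643  -0.0584  0.1778] az -2.91 tilt 0.11 w 0.0257 F [ 0.   0.2 -0.5] | turn [-0.11 -0.03 -0.11] shift [ 0.08  0.06 12.78]
0 0 0
```

View pics/can1.png

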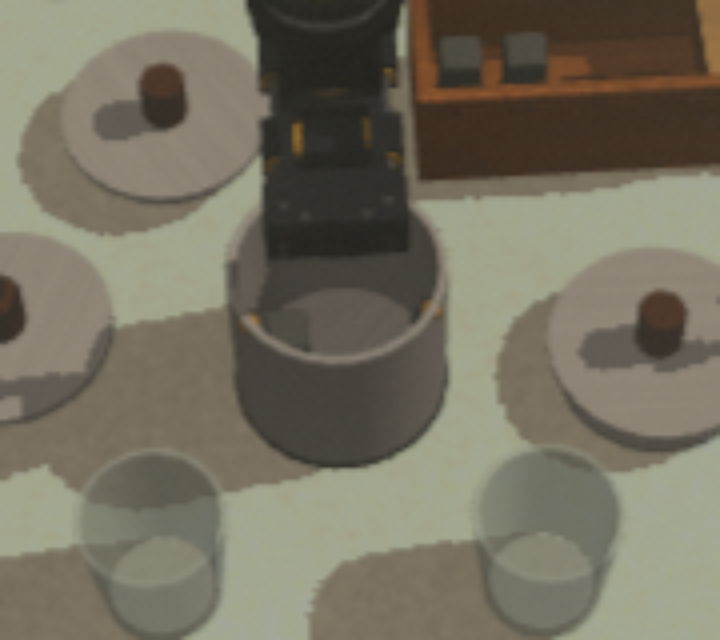

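send_rows --commands '[0, 0, 0, 0.1, 0, 4, 0, 0, 0, 0, 0.1, 0, 7, 0, 0, 0, 0, 0.1, 0, 10, 0, 0, 0, 0, 0.1, 0, 11.5, 0, 0, 0, 0, 0.1, 0, 12.8, 0, 0, 0, 0, 0.1, 0, 12.8, 0, 0, 0, 0, 0.1, 0, 12.8, 0]'

```text
time_s: 14.35
eef_pos: [0.644, -0.0568, 0.0521]
ee_rot: [0.001, 0.724, 0.69, 0.001]
ft_force: [-0.3, 0.2, -1.3]
width: 0.0259
```

send_rows --commands '[0, 0, 0, 0, 0, 0, 0.38, 0, 0, 0, 0, 0, 0, 0.38, 0, 0, 0, 0, 0, 0, 0.38, 0, 0, 0, 0, 0, -3, 0.38, 0, 0, 0, 0, 0, -7, 0.38, 0, 0, 0, 0, 0, -10, 0.38, 0, 0, 0, 0, 0, -10, 0.38, 0, 0, 0, 0, 0, -10, 0.38]'

```text
time_s: 15.15
eef_pos: [0.6439, -0.0571, 0.1522]
ee_rot: [0.001, 0.724, 0.689, 0.001]
ft_force: [-0.8, 0.9, -0.3]
width: 0.0356
```

```bash
python3 - <<'E'
from h import *
go(.4657,.0715,.13,-2.8)
E
```

```text
t 15.15 pos [ 0.6439 -0.0571  0.1522] az -2.84 tilt 0.15 w 0.0356 F [-0.8  0.9 -0.3] | turn [ 0.15  0.02 -0.04] shift [ 11.96 -18.44   2.17]
```

send_rows --commands '[0, 0, 0, 3, -4.6, 0, 0.45, 0, 0, 0, 6, -9.2, 0, 0.45, 0, 0, 0, 9, -13.8, 0, 0.45, 0, 0, 0, 12, -18.4, 2, 0.45, 0, 0, 0, 12, -18.4, 2, 0.45, 0, 0, 0, 12, -18.4, 2, 0.45, 0, 0, 0, 12, -18.4, 2, 0.45, 0, 0, 0, 12, -18.4, 2, 0.45]'

```text
time_s: 15.95
eef_pos: [0.4663, 0.0715, 0.1309]
ee_rot: [0.0, 0.725, 0.689, 0.0]
ft_force: [0.3, -0.2, 0.5]
width: 0.0429
```

```bash
python3 - <<'E'
from h import *
go(.4657,.0715,.038,-2.8)
cv2.imwrite('pics/can2.png',cv2.resize(camera('scene')['frame'][190:350,220:400],None,fx=4,fy=4)[:,:,::-1])
E
```

```text
t 15.95 pos [0.4663 0.0715 0.1309] az -2.88 tilt 0.02 w 0.0429 F [ 0.3 -0.2  0.5] | turn [ 0.02  0.01 -0.08] shift [ 0.   -0.07  9.29]
```

View pics/can2.png

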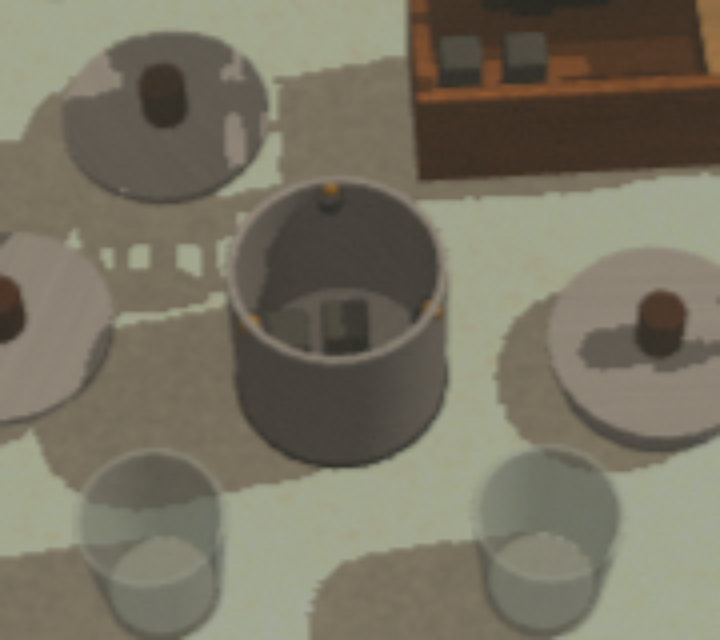

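send_rows --commands '[0, 0, 0, 0, 0, 4, 0.45, 0, 0, 0, 0, 0, 7, 0.45, 0, 0, 0, 0, 0, 9.2, 0.45, 0, 0, 0, 0, 0, 9.2, 0.45, 0, 0, 0, 0, 0, 9.2, 0.45, 0, 0, 0, 0, 0, 9.2, 0, 0, 0, 0, 0, 0, 9.2, 0, 0, 0, 0, 0, 0, 9.2, 0, 0, 0, 0, 0, 0, 9.2, 0]'

```text
time_s: 16.9
eef_pos: [0.4665, 0.072, 0.0402]
ee_rot: [0.001, 0.724, 0.689, 0.001]
ft_force: [-0.6, -0.1, 5.6]
width: 0.0257
```

send_rows --commands '[0, 0, 0, 0, 0, -3, 0, 0, 0, 0, 0, 0, -7, 0, 0, 0, 0, 0, 0, -11, 0, 0, 0, 0, 0, 0, -14, 0, 0, 0, 0, -2.2, 4.6, -14, 0, 0, 0, 0, -4.5, 9.2, -14, 0, 0, 0, 0, -6.8, 13.8, -14, 0, 0, 0, 0, -9.1, 18.2, -14, 0, 0, 0, 0, -9.1, 18.2, -14, 0, 0, 0, 0, -9.1, 18.2, -14, 0]'

```text
time_s: 17.9
eef_pos: [0.6427, -0.0284, 0.1774]
ee_rot: [-0.001, 0.725, 0.689, -0.001]
ft_force: [-0.5, 0.5, -1.5]
width: 0.0255
```

send_rows --commands '[0, 0, 0, 0, 0, 0, 0, 0, 0, 0, 0, 0, 0, 0]'

```text
time_s: 18.1
eef_pos: [0.6417, -0.027, 0.1791]
ee_rot: [0.0, 0.724, 0.69, 0.0]
ft_force: [0.6, 0.6, -0.6]
width: 0.0258
```

```bash
python3 - <<'E'
from h import *
go(.6434,-.028,.05,-2.8)
E
```

```text
t 18.10 pos [ 0.6417 -0.027   0.1791] az -2.78 tilt 0.01 w 0.0258 F [ 0.6  0.6 -0.6] | turn [ 0.01 -0.01  0.02] shift [-0.1   0.17 12.91]
```

send_rows --commands '[0, 0, 0, -0.1, 0.1, 4, 0, 0, 0, 0, -0.1, 0.1, 7, 0, 0, 0, 0, -0.1, 0.1, 10, 0, 0, 0, 0, -0.1, 0.1, 11.5, 0, 0, 0, 0, -0.1, 0.1, 12.8, 0, 0, 0, 0, -0.1, 0.1, 12.8, 0, 0, 0, 0, -0.1, 0.1, 12.8, 0]'

```text
time_s: 18.8
eef_pos: [0.6444, -0.0289, 0.0521]
ee_rot: [0.001, 0.724, 0.689, 0.001]
ft_force: [0.2, -0.5, -0.4]
width: 0.0263
```

send_rows --commands '[0, 0, 0, 0, 0, 0, 0.36, 0, 0, 0, 0, 0, 0, 0.36, 0, 0, 0, 0, 0, 0, 0.36, 0, 0, 0, 0, 0, -3, 0.36, 0, 0, 0, 0, 0, -7, 0.36, 0, 0, 0, 0, 0, -10, 0.36, 0, 0, 0, 0, 0, -10, 0.36, 0, 0, 0, 0, 0, -10, 0.36]'

```text
time_s: 19.6
eef_pos: [0.6443, -0.029, 0.1522]
ee_rot: [0.001, 0.724, 0.689, 0.001]
ft_force: [-1.2, 0.1, -0.7]
width: 0.0342
```

```bash
python3 - <<'E'
from h import *
go(.4638,.0318,.13,-2.8)
E
```

```text
t 19.60 pos [ 0.6443 -0.029   0.1522] az -2.84 tilt 0.15 w 0.0342 F [-1.2  0.1 -0.7] | turn [ 0.15  0.01 -0.04] shift [  5.18 -18.34   2.17]
```

send_rows --commands '[0, 0, 0, 1.3, -4.6, 0, 0.45, 0, 0, 0, 2.6, -9.2, 0, 0.45, 0, 0, 0, 4, -13.8, 0, 0.45, 0, 0, 0, 5.2, -18.3, 2, 0.45, 0, 0, 0, 5.2, -18.3, 2, 0.45, 0, 0, 0, 5.2, -18.3, 2, 0.45, 0, 0, 0, 5.2, -18.3, 2, 0.45, 0, 0, 0, 5.2, -18.3, 2, 0.45]'

```text
time_s: 20.4
eef_pos: [0.4653, 0.0317, 0.1319]
ee_rot: [0.001, 0.725, 0.689, 0.001]
ft_force: [0.6, 0.2, -0.8]
width: 0.0429
```

```bash
python3 - <<'E'
from h import *
go(.4638,.0318,.038,-2.8)
cv2.imwrite('pics/can3.png',cv2.resize(camera('scene')['frame'][190:350,220:400],None,fx=4,fy=4)[:,:,::-1])
E
```

```text
t 20.40 pos [0.4653 0.0317 0.1319] az -2.87 tilt 0.11 w 0.0429 F [ 0.6  0.2 -0.8] | turn [ 0.11  0.   -0.07] shift [ 0.   -0.17  9.39]
```

View pics/can3.png

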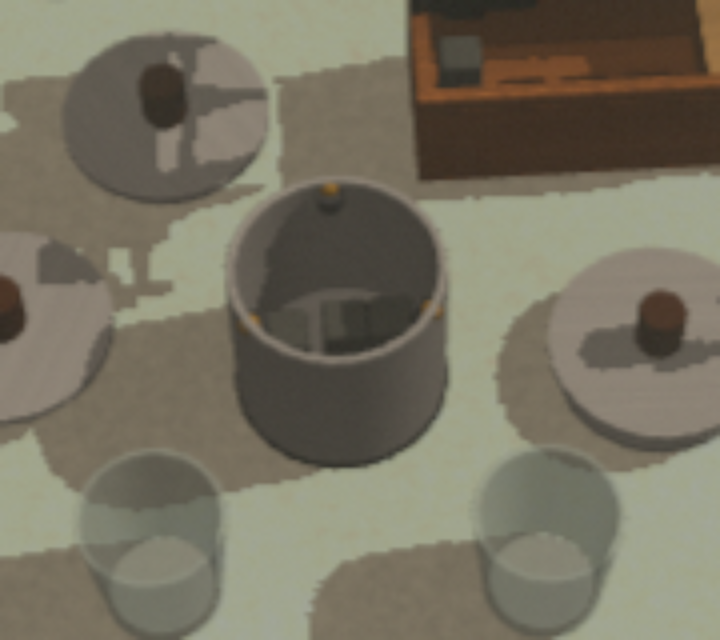

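send_rows --commands '[0, 0, 0, 0, -0.1, 4, 0.45, 0, 0, 0, 0, -0.1, 7, 0.45, 0, 0, 0, 0, -0.1, 9.2, 0.45, 0, 0, 0, 0, -0.1, 9.2, 0.45, 0, 0, 0, 0, -0.1, 9.2, 0.45, 0, 0, 0, 0, -0.1, 9.2, 0, 0, 0, 0, 0, -0.1, 9.2, 0, 0, 0, 0, 0, -0.1, 9.2, 0, 0, 0, 0, 0, -0.1, 9.2, 0]'

```text
time_s: 21.35
eef_pos: [0.4637, 0.0321, 0.0402]
ee_rot: [0.001, 0.724, 0.689, 0.001]
ft_force: [0.5, 0.1, 4.1]
width: 0.0257
```

send_rows --commands '[0, 0, 0, 0, 0, -3, 0, 0, 0, 0, 0, 0, -7, 0, 0, 0, 0, 0, 0, -11, 0, 0, 0, 8, -1, 2, -14, 0, 0, 0, 16, -2, 4, -14, 0, 0, 0, 24, -3, 6, -14, 0, 0, 0, 32, -4, 8, -14, 0, 0, 0, 40, -5, 10, -14, 0, 0, 0, 48, -6.5, 12.5, -14, 0, 0, 0, 56, -8.2, 15.4, -14, 0]'

```text
time_s: 22.35
eef_pos: [0.6124, -0.0576, 0.1783]
ee_rot: [-0.0, 0.964, 0.266, -0.0]
ft_force: [0.9, 0.7, -0.4]
width: 0.0259
```

send_rows --commands '[0, 0, 8, 0, 0, 0, 0, 0, 0, 16, 0, 0, 0, 0, 0, 0, 24, 0, 0, 0, 0, 0, 0, 32, 0, 0, 0, 0, 0, 0, 34, 0, 0, 0, 0, 0, 0, 34, 0, 0, 0, 0, 0, 0, 34, 0, 0, 0, 0]'

```text
time_s: 23.05
eef_pos: [0.6119, -0.0573, 0.1784]
ee_rot: [-0.0, 1.0, -0.024, -0.0]
ft_force: [0.3, -0.5, -0.6]
width: 0.0257
```

```bash
python3 - <<'E'
from h import *
go(.6135,-.058,.05,-92.8)
E
```

```text
t 23.05 pos [ 0.6119 -0.0573  0.1784] az -92.79 tilt 0.04 w 0.0257 F [ 0.3 -0.5 -0.6] | turn [-0.    0.04  0.01] shift [ 0.17  0.06 12.84]
```

send_rows --commands '[0, 0, 0, 0, 0.1, 4, 0, 0, 0, 0, 0, 0.1, 7, 0, 0, 0, 0, 0, 0.1, 10, 0, 0, 0, 0, 0, 0.1, 11.5, 0, 0, 0, 0, 0, 0.1, 12.8, 0, 0, 0, 0, 0, 0.1, 12.8, 0, 0, 0, 0, 0, 0.1, 12.8, 0]'

```text
time_s: 23.75
eef_pos: [0.613, -0.0585, 0.0519]
ee_rot: [0.0, 1.0, -0.025, 0.001]
ft_force: [0.4, -0.2, -0.7]
width: 0.0259
```

send_rows --commands '[0, 0, 0, 0, 0, 0, 0.36, 0, 0, 0, 0, 0, 0, 0.36, 0, 0, 0, 0, 0, 0, 0.36, 0, 0, 0, 0, 0, -3, 0.36, 0, 0, 0, 0, 0, -7, 0.36, 0, 0, 0, 0, 0, -11, 0.36, 0, 0, 0, 0, 0, -15, 0.6, 0, 0, 0, 0, 0, -18, 0.6]'

```text
time_s: 24.55
eef_pos: [0.613, -0.0585, 0.2348]
ee_rot: [0.0, 1.0, -0.025, 0.002]
ft_force: [0.6, -0.6, -0.4]
width: 0.0448
```

send_rows --commands '[0, 0, 0, -5, 5, 0, 0.6, 0, 0, 0, -10, 10, 0, 0.6, 0, 0, 0, -15, 13, 0, 0.6, 0, 0, 0, -17, 15, 0, 0.6]'

```text
time_s: 24.95
eef_pos: [0.4551, -0.1842, 0.2314]
ee_rot: [0.0, 1.0, -0.024, 0.001]
ft_force: [-0.7, -1.2, 0.2]
width: 0.0568
```

```bash
python3 - <<'E'
from h import *
go(.4645,-.149,.1,-92.8)
find(("scene",)); canister()
c=camera("top")
cv2.imwrite('pics/can4.png',cv2.resize(c['frame'][120:310,180:440],None,fx=3,fy=3)[:,:,::-1])
E
```

```text
t 24.95 pos [ 0.4551 -0.1842  0.2314] az -92.78 tilt 0.08 w 0.0568 F [-0.7 -1.2  0.2] | turn [ 0.04 -0.06  0.02] shift [ 0.75 -3.57 13.14]
scene knob z 0.064 [176.2 186.7] 85 cloud top med [ 0.3621 -0.3305  0.0587] plane [ 0.3675 -0.3383  0.064 ]
scene knob z 0.064 [359.1 188.5] 486 cloud top med [0.4244 0.1    0.0683] plane [0.4217 0.101  0.064 ]
scene knob z 0.064 [260.3 210.4] 91 cloud top med [ 0.4661 -0.148   0.0646] plane [ 0.4643 -0.1482  0.064 ]
scene knob z 0.064 [183.4 219. ] 40 cloud top med [ 0.4722 -0.336   0.0592] plane [ 0.4715 -0.3313  0.064 ]
scene knob z 0.064 [362.9 218.5] 473 cloud top med [0.5151 0.0962 0.0667] plane [0.5135 0.0964 0.064 ]
scene knob z 0.064 [159.3 220.5] 19 cloud top med [ 0.461  -0.3977  0.0607] plane [ 0.4635 -0.3968  0.064 ]
scene knob z 0.064 [218.8 263.8] 106 cloud top med [ 0.6067 -0.2507  0.0649] plane [ 0.6058 -0.2503  0.064 ]
scene knob z 0.064 [385.  267.5] 102 cloud top med [0.6575 0.1257 0.0644] plane [0.6575 0.1256 0.064 ]
scene knob z 0.064 [ 74.4 275.9] 28 cloud top med [ 0.6024 -0.5723  0.0684] plane [ 0.6014 -0.5729  0.064 ]
sce
[... 202 characters left out ...]
4  0.064 ]
scene knob z 0.064 [ 96.6 289.8] 25 cloud top med [ 0.6469 -0.5196  0.0674] plane [ 0.6444 -0.5196  0.064 ]
scene knob z 0.064 [246.9 313.8] 20 cloud top med [ 0.7418 -0.1911  0.0686] plane [ 0.7397 -0.1916  0.064 ]
scene knob z 0.111 [463.7 185.9] 84 cloud top med [0.4802 0.3425 0.1114] plane [0.4787 0.3429 0.111 ]
scene knob z 0.111 [ 80.9 260.5] 25 cloud top med [ 0.5936 -0.5418  0.1121] plane [ 0.592  -0.5424  0.111 ]
scene knob z 0.111 [ 90.1 268.1] 94 cloud top med [ 0.6118 -0.5202  0.1131] plane [ 0.6108 -0.5215  0.111 ]
top hull circ [ 0.6431 -0.06    0.0614] cloud circ [ 0.6433 -0.0601  0.0583]
scene hull circ [ 0.6439 -0.0582  0.0623] cloud circ [ 0.6432 -0.0578  0.0581]
```

View pics/can4.png

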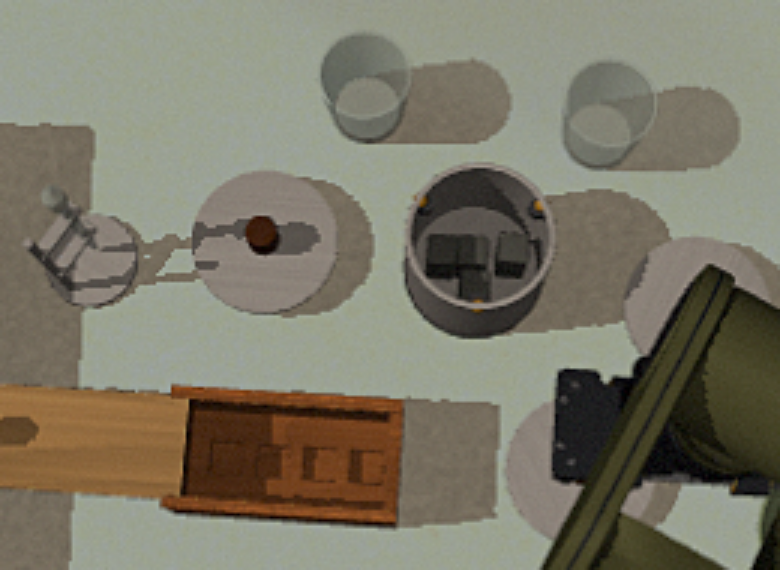

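send_rows --commands '[0, 0, 0, 0, 0, 2, 0.6, 0, 0, 0, 0, 0, 5, 0.6, 0, 0, 0, 0, 0, 9, 0.6, 0, 0, 0, 0, 0, 9, 0.6, 0, 0, 0, 0, 0, 9, 0.6]'

```text
time_s: 25.65
eef_pos: [0.4571, -0.1827, 0.1408]
ee_rot: [-0.0, 1.0, -0.024, -0.001]
ft_force: [0.1, -0.2, 1.0]
width: 0.0569
```

```bash
python3 - <<'E'
from h import *
go(.4645,-.149,.035,-92.8)
E
```

```text
t 25.65 pos [ 0.4571 -0.1827  0.1408] az -92.75 tilt 0.08 w 0.0569 F [ 0.1 -0.2  1. ] | turn [-0.04  0.06  0.05] shift [ 0.59 -3.39 10.59]
```

send_rows --commands '[0, 0, 0, 0.6, -3.4, 1, 0.6, 0, 0, 0, 0.6, -3.4, 3, 0.6, 0, 0, 0, 0.6, -3.4, 6, 0.6, 0, 0, 0, 0.6, -3.4, 6, 0.6, 0, 0, 0, 0.6, -3.4, 6, 0.6]'

```text
time_s: 26.15
eef_pos: [0.4656, -0.1501, 0.0828]
ee_rot: [0.0, 1.0, -0.025, 0.001]
ft_force: [0.0, -0.6, -0.8]
width: 0.0571
```

```bash
python3 - <<'E'
from h import *
go(.4645,-.149,.035,-92.8)
E
```

```text
t 26.15 pos [ 0.4656 -0.1501  0.0828] az -92.81 tilt 0.12 w 0.0571 F [ 0.  -0.6 -0.8] | turn [ 0.04 -0.12 -0.01] shift [-0.13 -0.11  4.78]
```

send_rows --commands '[0, 0, 0, -0.1, -0.1, 2, 0.6, 0, 0, 0, -0.1, -0.1, 4, 0.6, 0, 0, 0, -0.1, -0.1, 4.7, 0.6, 0, 0, 0, -0.1, -0.1, 4.7, 0.6, 0, 0, 0, -0.1, -0.1, 4.7, 0, 0, 0, 0, -0.1, -0.1, 4.7, 0, 0, 0, 0, -0.1, -0.1, 4.7, 0, 0, 0, 0, -0.1, -0.1, 4.7, 0, 0, 0, 0, -0.1, -0.1, 4.7, 0]' --force 50

```text
time_s: 27.05
eef_pos: [0.4637, -0.1492, 0.0344]
ee_rot: [0.0, 1.0, -0.025, 0.0]
ft_force: [-0.8, -1.0, 1.3]
width: 0.0271
```

```bash
python3 - <<'E'
from h import *
go(.6434,-.059,.20,-92.8)
E
```

```text
t 27.05 pos [ 0.4637 -0.1492  0.0344] az -92.83 tilt 0.06 w 0.0271 F [-0.8 -1.   1.3] | turn [ 0.04 -0.05 -0.03] shift [ 17.52  -9.88 -16.56]
```

send_rows --commands '[0, 0, 0, 0, 0, -3, 0, 0, 0, 0, 0, 0, -7, 0, 0, 0, 0, 0, 0, -11, 0, 0, 0, 0, 0, 0, -15, 0, 0, 0, 0, 4, -2.2, -16.5, 0, 0, 0, 0, 8, -4.5, -16.5, 0, 0, 0, 0, 12, -6.8, -16.5, 0, 0, 0, 0, 15, -8.5, -16.5, 0, 0, 0, 0, 17.5, -9.9, -16.5, 0, 0, 0, 0, 17.5, -9.9, -16.5, 0]'

```text
time_s: 28.05
eef_pos: [0.6445, -0.0566, 0.1968]
ee_rot: [-0.001, 1.0, -0.024, -0.001]
ft_force: [0.4, 1.1, -3.2]
width: 0.027
```

send_rows --commands '[0, 0, 0, 0, 0, 0, 0, 0, 0, 0, 0, 0, 0, 0, 0, 0, 0, 0, 0, 0, 0]'

```text
time_s: 28.35
eef_pos: [0.642, -0.0591, 0.1985]
ee_rot: [0.0, 1.0, -0.025, -0.0]
ft_force: [-0.1, 0.5, -3.3]
width: 0.0272
```

```bash
cat >> h.py <<'E'
def disc(zd,x0=.6434,y0=-.059):
    "circle of held lid's disc upper face at height zd, scene view"
    for n in("scene","top"):
        c=camera(n);P=cloud(c);X,Y,Z=P[...,0],P[...,1],P[...,2]
        m=(np.hypot(X-x0,Y-y0)<.085)&(abs(Z-zd)<.008)
        if m.sum()<50: continue
        pts=np.argwhere(m)[:,::-1].astype(np.int32); h=cv2.convexHull(pts)[:,0,:]
        q=plane(c,h,zd); print(n,m.sum(),"x",q[:,0].min().round(4),q[:,0].max().round(4),"y",q[:,1].min().round(4),q[:,1].max().round(4),"circ",np.round(circ(q),4),"med z",np.median(Z[m]).round(4))
E
python3 - <<'E'
from h import *
go(.6434,-.059,.20,-92.8)
s=env.observe(); disc(s["eef_pos"][2]-.034+.030)
cv2.imwrite('pics/l3.png',cv2.resize(camera('scene')['frame'][130:320,200:420],None,fx=3,fy=3)[:,:,::-1])
E
```

```text
t 28.35 pos [ 0.642  -0.0591  0.1985] az -92.89 tilt 0.04 w 0.0272 F [-0.1  0.5 -3.3] | turn [ 0.    0.04 -0.09] shift [ 0.14 -0.02 -0.15]
scene 1810 x 0.5811 0.7072 y -0.1218 0.0053 circ [ 0.6433 -0.0586  0.064 ] med z 0.1953
```

View pics/l3.png

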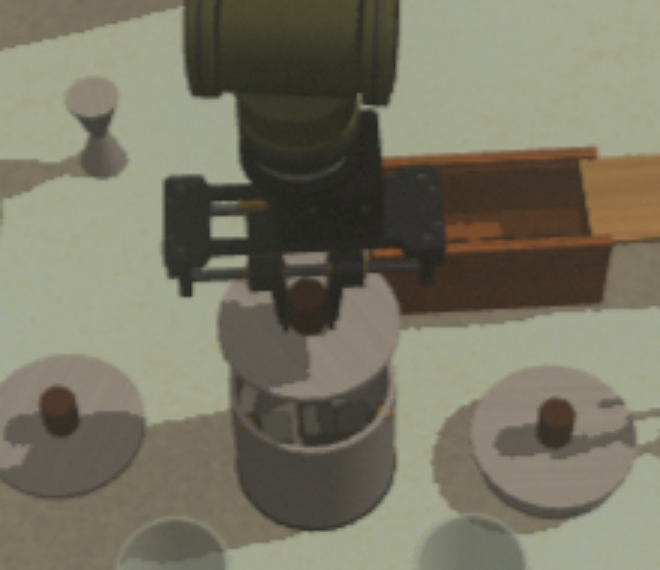

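send_rows --commands '[0, 0, 0, 0.05, 0, 1.5, 0, 0, 0, 0, 0.05, 0, 3, 0, 0, 0, 0, 0.05, 0, 4, 0, 0, 0, 0, 0.05, 0, 4.5, 0, 0, 0, 0, 0.05, 0, 4.8, 0, 0, 0, 0, 0.05, 0, 5.1, 0, 0, 0, 0, 0.05, 0, 5.4, 0, 0, 0, 0, 0.05, 0, 5.4, 0]'

```text
time_s: 29.3
eef_pos: [0.6435, -0.0586, 0.1447]
ee_rot: [-0.0, 1.0, -0.025, -0.0]
ft_force: [-0.4, 1.1, -2.6]
width: 0.0272
```

send_rows --commands '[0, 0, 0, 0, 0, 0.2, 0, 0, 0, 0, 0, 0, 0.4, 0, 0, 0, 0, 0, 0, 0.5, 0, 0, 0, 0, 0, 0, 0.5, 0]'

```text
time_s: 29.7
eef_pos: [0.6434, -0.0586, 0.1396]
ee_rot: [-0.0, 1.0, -0.025, -0.0]
ft_force: [-0.0, 0.1, -2.0]
width: 0.0272
```

send_rows --commands '[0, 0, 0, 0, 0, 0.2, 0, 0, 0, 0, 0, 0, 0.4, 0, 0, 0, 0, 0, 0, 0.4, 0]'

```text
time_s: 30.0
eef_pos: [0.6437, -0.0586, 0.1365]
ee_rot: [0.0, 1.0, -0.025, 0.0]
ft_force: [-1.5, 1.0, 0.4]
width: 0.0272
```

send_rows --commands '[0, 0, 0, 0, 0, 0.2, 0, 0, 0, 0, 0, 0, 0.4, 0, 0, 0, 0, 0, 0, 0.4, 0]'

```text
time_s: 30.3
eef_pos: [0.6439, -0.0586, 0.1364]
ee_rot: [0.0, 1.0, -0.025, 0.0]
ft_force: [-9.7, 0.5, 15.9]
width: 0.0273
```

send_rows --commands '[0, 0, 0, 0, 0, 0.2, 0, 0, 0, 0, 0, 0, 0.3, 0, 0, 0, 0, 0, 0, 0.3, 0]'

```text
time_s: 30.6
eef_pos: [0.6439, -0.0587, 0.1363]
ee_rot: [0.0, 1.0, -0.025, 0.0]
ft_force: [-16.8, 1.4, 26.0]
width: 0.0268
```

send_rows --commands '[0, 0, 0, 0, 0, -0.9, 0, 0, 0, 0, -0.2, 0, -0.9, 0, 0, 0, 0, -0.2, 0, -0.4, 0, 0, 0, 0, -0.2, 0, 0, 0, 0, 0, 0, -0.2, 0, 0, 0]'

```text
time_s: 31.1
eef_pos: [0.6423, -0.0586, 0.1357]
ee_rot: [0.0, 1.0, -0.024, 0.001]
ft_force: [-16.1, 2.7, 28.1]
width: 0.0271
```

```bash
python3 - <<'E'
from h import *
go(.6434,-.059,.20,-92.8)
s=env.observe(); disc(s["eef_pos"][2]-.034+.030)
E
```

```text
t 31.10 pos [ 0.6423 -0.0586  0.1357] az -92.77 tilt 0.08 w 0.0271 F [-16.1   2.7  28.1] | turn [ 0.04 -0.07  0.03] shift [ 0.12  0.04 -6.43]
scene 1625 x 0.587 0.7069 y -0.1216 0.0059 circ [ 0.6443 -0.0581  0.0631] med z 0.1331
```

send_rows --commands '[0, 0, 0, 0.1, 0, -1, 0, 0, 0, 0, 0.1, 0, -3, 0, 0, 0, 0, 0.1, 0, -6, 0, 0, 0, 0, 0.1, 0, -7, 0, 0, 0, 0, -4, 2, -7, 0, 0, 0, 0, -8, 5, -7, 0, 0, 0, 0, -12, 7.5, -7, 0, 0, 0, 0, -16, 9.9, -7, 0, 0, 0, 0, -17.5, 9.9, -7, 0, 0, 0, 0, -17.5, 9.9, -7, 0]'

```text
time_s: 32.2
eef_pos: [0.4596, -0.1489, 0.1969]
ee_rot: [-0.0, 1.0, -0.026, -0.001]
ft_force: [0.5, 0.3, -3.5]
width: 0.027
```

send_rows --commands '[0, 0, 0, 0, 0, 4, 0, 0, 0, 0, 0, 0, 8, 0, 0, 0, 0, 0, 0, 10, 0, 0, 0, 0, 0, 0, 10, 0]'

```text
time_s: 32.6
eef_pos: [0.4593, -0.1469, 0.0937]
ee_rot: [-0.002, 1.0, -0.024, -0.004]
ft_force: [-0.1, 0.9, -3.1]
width: 0.0275
```

```bash
python3 - <<'E'
from h import *
go(.4645,-.149,.0355,-92.8)
E
```

```text
t 32.60 pos [ 0.4593 -0.1469  0.0937] az -92.79 tilt 0.53 w 0.0275 F [-0.1  0.9 -3.1] | turn [-0.21  0.49  0.01] shift [0.58 0.2  5.81]
```

send_rows --commands '[0, 0, 0, 0.3, 0.2, 2, 0, 0, 0, 0, 0.3, 0.2, 4, 0, 0, 0, 0, 0.3, 0.2, 5.2, 0, 0, 0, 0, 0.3, 0.2, 5.2, 0, 0, 0, 0, 0.3, 0.2, 5.2, 0]'

```text
time_s: 33.1
eef_pos: [0.4656, -0.151, 0.0476]
ee_rot: [0.0, 1.0, -0.025, 0.001]
ft_force: [1.0, -0.2, -2.5]
width: 0.027
```

send_rows --commands '[0, 0, 0, 0, 0, 0.3, 0, 0, 0, 0, 0, 0, 0.4, 0, 0, 0, 0, 0, 0, 0.4, 0]'

```text
time_s: 33.4
eef_pos: [0.465, -0.151, 0.0432]
ee_rot: [0.0, 1.0, -0.025, 0.0]
ft_force: [-0.0, 0.2, -3.4]
width: 0.0272
```

send_rows --commands '[0, 0, 0, 0, 0, 0.4, 0, 0, 0, 0, 0, 0, 0.8, 0, 0, 0, 0, 0, 0, 0.85, 0, 0, 0, 0, 0, 0, 0.85, 0]'

```text
time_s: 33.8
eef_pos: [0.4645, -0.1508, 0.034]
ee_rot: [-0.0, 1.0, -0.025, -0.0]
ft_force: [-0.5, -0.2, -3.0]
width: 0.027
```

send_rows --commands '[0, 0, 0, 0, 0, 0.15, 0, 0, 0, 0, 0, 0, 0.2, 0, 0, 0, 0, 0, 0, 0.2, 0]'

```text
time_s: 34.1
eef_pos: [0.4647, -0.1509, 0.0338]
ee_rot: [-0.0, 1.0, -0.025, -0.001]
ft_force: [-6.1, 1.5, 7.6]
width: 0.0271
```

send_rows --commands '[0, 0, 0, 0, 0, 0, 0.6, 0, 0, 0, 0, 0, 0, 0.6, 0, 0, 0, 0, 0, 0, 0.6, 0, 0, 0, 0, 0, -3, 0.6, 0, 0, 0, 0, 0, -7, 0.6, 0, 0, 0, 0, 0, -9, 0.6, 0, 0, 0, 0, 0, -9, 0.6]'

```text
time_s: 34.8
eef_pos: [0.4674, -0.1521, 0.1264]
ee_rot: [0.002, 1.0, -0.025, 0.004]
ft_force: [1.0, -0.3, 0.3]
width: 0.0568
```

```bash
python3 - <<'E'
from h import *
go(.606,-.2508,.09,-92.8)
find(("scene",))
E
```

```text
t 34.80 pos [ 0.4674 -0.1521  0.1264] az -92.84 tilt 0.47 w 0.0568 F [ 1.  -0.3  0.3] | turn [ 0.17 -0.43 -0.04] shift [14.3   9.16  3.77]
scene knob z 0.064 [173.4 184.6] 33 cloud top med [ 0.3541 -0.353   0.0585] plane [ 0.3587 -0.3543  0.064 ]
scene knob z 0.064 [359.5 188.6] 487 cloud top med [0.4245 0.0981 0.0677] plane [0.4219 0.1001 0.064 ]
scene knob z 0.064 [190.9 188.2] 34 cloud top med [ 0.3677 -0.3177  0.0604] plane [ 0.3751 -0.3145  0.064 ]
scene knob z 0.064 [259.6 210.9] 97 cloud top med [ 0.4668 -0.1489  0.0652] plane [ 0.4651 -0.1495  0.064 ]
scene knob z 0.064 [173.9 219.7] 61 cloud top med [ 0.4732 -0.3404  0.0594] plane [ 0.4733 -0.3434  0.064 ]
scene knob z 0.064 [363.3 218.4] 473 cloud top med [0.5153 0.096  0.0667] plane [0.5136 0.0965 0.064 ]
scene knob z 0.064 [281.4 261.3] 15 cloud top med [ 0.6156 -0.1067  0.0662] plane [ 0.6135 -0.1069  0.064 ]
scene knob z 0.064 [218.7 264. ] 110 cloud top med [ 0.6061 -0.2506  0.0648] plane [ 0.6061 -0.2502  0.064 ]
scene knob z 0.064 [385.1 267.7] 105 cloud top med [0.6586 0.1256 0.0652] plane [0.6579 0.1257 0.064 ]
scene knob z 0.064 [ 72.6 271.1] 17 cloud top med [ 0.5945 -0.5755  0.0675] plane [ 0.5896 -0.5779  0.064 ]
scene knob z 0.064 [ 85.2 285.6] 79 cloud top med [ 0.6368 -0.5411  0.0695] plane [ 0.6302 -0.5453  0.064 ]
scene knob z 0.064 [122.1 284.4] 52 cloud top med [ 0.6383 -0.468   0.0605] plane [ 0.6372 -0.468   0.064 ]
scene knob z 0.064 [248.8 313.1] 20 cloud top med [ 0.739  -0.188   0.0672] plane [ 0.7381 -0.1886  0.064 ]
scene knob z 0.111 [463.7 186.2] 89 cloud top med [0.4802 0.3419 0.1126] plane [0.4789 0.3428 0.111 ]
scene knob z 0.111 [ 80.5 260.9] 33 cloud top med [ 0.5926 -0.5437  0.1116] plane [ 0.5907 -0.5437  0.111 ]
scene knob z 0.111 [ 89.1 268.2] 98 cloud top med [ 0.6111 -0.5235  0.1128] plane [ 0.6101 -0.524   0.111 ]
```

send_rows --commands '[0, 0, 0, 4, 2.5, 0, 0.6, 0, 0, 0, 8, 5, 0, 0.6, 0, 0, 0, 11, 7.5, 0, 0.6, 0, 0, 0, 14.2, 9.1, 1, 0.6, 0, 0, 0, 14.2, 9.1, 3, 0.6, 0, 0, 0, 14.2, 9.1, 4, 0.6, 0, 0, 0, 14.2, 9.1, 4, 0.6, 0, 0, 0, 14.2, 9.1, 4, 0.6]'

```text
time_s: 35.65
eef_pos: [0.6011, -0.2481, 0.0813]
ee_rot: [-0.0, 1.0, -0.025, -0.001]
ft_force: [1.6, -0.0, 0.7]
width: 0.0573
```

```bash
python3 - <<'E'
from h import *
go(.606,-.2506,.0345,-92.8)
E
```

```text
t 35.65 pos [ 0.6011 -0.2481  0.0813] az -92.82 tilt 0.11 w 0.0573 F [ 1.6 -0.   0.7] | turn [-0.05  0.1  -0.02] shift [0.51 0.23 4.68]
```

send_rows --commands '[0, 0, 0, 0.4, 0.2, 1, 0.6, 0, 0, 0, 0.4, 0.2, 3, 0.6, 0, 0, 0, 0.4, 0.2, 4.3, 0.6, 0, 0, 0, 0.4, 0.2, 4.3, 0.6, 0, 0, 0, 0.4, 0.2, 4.3, 0.6]'

```text
time_s: 36.15
eef_pos: [0.6058, -0.2509, 0.0392]
ee_rot: [-0.0, 1.0, -0.025, -0.0]
ft_force: [-0.9, -0.1, -0.4]
width: 0.057
```

```bash
python3 - <<'E'
from h import *
go(.606,-.2506,.0345,-92.8)
E
```

```text
t 36.15 pos [ 0.6058 -0.2509  0.0392] az -92.83 tilt 0.02 w 0.0570 F [-0.9 -0.1 -0.4] | turn [-0.    0.01 -0.03] shift [ 0.01 -0.03  0.47]
```

send_rows --commands '[0, 0, 0, 0, 0, 0.45, 0.6, 0, 0, 0, 0, 0, 0.45, 0.6, 0, 0, 0, 0, 0, 0.45, 0, 0, 0, 0, 0, 0, 0.45, 0, 0, 0, 0, 0, 0, 0.45, 0, 0, 0, 0, 0, 0, 0.45, 0, 0, 0, 0, 0, 0, 0.45, 0]'

```text
time_s: 36.85
eef_pos: [0.606, -0.2512, 0.035]
ee_rot: [0.0, 1.0, -0.025, 0.0]
ft_force: [-1.1, 0.0, 1.3]
width: 0.0269
```

```bash
python3 - <<'E'
from h import *
go(.6434,-.059,.20,-92.8)
E
```

```text
t 36.85 pos [ 0.606  -0.2512  0.035 ] az -92.84 tilt 0.03 w 0.0269 F [-1.1  0.   1.3] | turn [ 0.02 -0.01 -0.04] shift [  2.79 -19.37 -16.51]
```

send_rows --commands '[0, 0, 0, 0, 0, -3, 0, 0, 0, 0, 0, 0, -7, 0, 0, 0, 0, 0, 0, -11, 0, 0, 0, 0, 0, 0, -15, 0, 0, 0, 0, 0.7, -5, -16.5, 0, 0, 0, 0, 1.4, -10, -16.5, 0, 0, 0, 0, 2.1, -15, -16.5, 0, 0, 0, 0, 2.6, -18, -16.5, 0, 0, 0, 0, 2.8, -19.4, -16.5, 0, 0, 0, 0, 2.8, -19.4, -16.5, 0]'

```text
time_s: 37.85
eef_pos: [0.6432, -0.0569, 0.1988]
ee_rot: [-0.0, 1.0, -0.023, -0.001]
ft_force: [-0.2, -0.4, -3.0]
width: 0.0273
```

send_rows --commands '[0, 0, 0, 0, 0, 0, 0, 0, 0, 0, 0, 0, 0, 0, 0, 0, 0, 0, 0, 0, 0]'

```text
time_s: 38.15
eef_pos: [0.6433, -0.0602, 0.1996]
ee_rot: [0.0, 1.0, -0.026, -0.0]
ft_force: [-0.1, 0.7, -2.5]
width: 0.0269
```

```bash
python3 - <<'E'
from h import *
go(.6434,-.059,.20,-92.8)
s=env.observe(); disc(s["eef_pos"][2]-.035+.030)
E
```

```text
t 38.15 pos [ 0.6433 -0.0602  0.1996] az -92.96 tilt 0.02 w 0.0269 F [-0.1  0.7 -2.5] | turn [ 0.01  0.01 -0.16] shift [ 0.   -0.12 -0.04]
scene 1788 x 0.5821 0.7073 y -0.1234 0.0035 circ [ 0.6439 -0.0595  0.0639] med z 0.1957
```

send_rows --commands '[0, 0, 0, 0, -0.1, 1.5, 0, 0, 0, 0, 0, -0.1, 3, 0, 0, 0, 0, 0, -0.1, 4, 0, 0, 0, 0, 0, -0.1, 4.5, 0, 0, 0, 0, 0, -0.1, 4.8, 0, 0, 0, 0, 0, -0.1, 5.1, 0, 0, 0, 0, 0, -0.1, 5.4, 0, 0, 0, 0, 0, -0.1, 5.4, 0]'

```text
time_s: 39.05
eef_pos: [0.6436, -0.0579, 0.1459]
ee_rot: [0.0, 1.0, -0.025, 0.0]
ft_force: [-0.8, -1.4, -3.9]
width: 0.0269
```

send_rows --commands '[0, 0, 0, 0, 0, 0.2, 0, 0, 0, 0, 0, 0, 0.4, 0, 0, 0, 0, 0, 0, 0.5, 0, 0, 0, 0, 0, 0, 0.5, 0]'

```text
time_s: 39.45
eef_pos: [0.6444, -0.0581, 0.1434]
ee_rot: [0.001, 1.0, -0.025, 0.001]
ft_force: [-3.1, -2.1, 6.9]
width: 0.0274
```

send_rows --commands '[0, 0, 0, 0, 0, 0.2, 0, 0, 0, 0, 0, 0, 0.4, 0, 0, 0, 0, 0, 0, 0.4, 0]'

```text
time_s: 39.75
eef_pos: [0.6447, -0.0584, 0.1411]
ee_rot: [0.001, 1.0, -0.025, 0.002]
ft_force: [-6.7, -2.6, 11.1]
width: 0.0266
```

send_rows --commands '[0, 0, 0, -0.1, 0, 0.2, 0, 0, 0, 0, -0.1, 0, 0.4, 0, 0, 0, 0, -0.1, 0, 0.4, 0]'

```text
time_s: 40.05
eef_pos: [0.6443, -0.0582, 0.1363]
ee_rot: [0.001, 1.0, -0.025, 0.003]
ft_force: [-2.3, -2.3, 5.4]
width: 0.0267
```

send_rows --commands '[0, 0, 0, 0, 0, 0.2, 0, 0, 0, 0, 0, 0, 0.3, 0, 0, 0, 0, 0, 0, 0.3, 0]'

```text
time_s: 40.35
eef_pos: [0.6431, -0.0578, 0.1294]
ee_rot: [0.0, 1.0, -0.025, 0.001]
ft_force: [2.2, -2.7, -2.3]
width: 0.0272
```

send_rows --commands '[0, 0, 0, 0, 0, 0.3, 0, 0, 0, 0, 0, 0, 0.5, 0, 0, 0, 0, 0, 0, 0.5, 0]'

```text
time_s: 40.65
eef_pos: [0.6433, -0.0578, 0.1289]
ee_rot: [0.0, 1.0, -0.025, 0.001]
ft_force: [-6.9, -1.7, 13.9]
width: 0.0272
```

```bash
python3 - <<'E'
from h import *
go(.6434,-.059,.20,-92.8)
disc(.124)
E
```

```text
t 40.65 pos [ 0.6433 -0.0578  0.1289] az -92.83 tilt 0.09 w 0.0272 F [-6.9 -1.7 13.9] | turn [ 0.04 -0.09 -0.03] shift [ 0.02  0.12 -7.11]
scene 1611 x 0.5878 0.7092 y -0.1203 0.0062 circ [ 0.6448 -0.0578  0.0636] med z 0.1251
```

send_rows --commands '[0, 0, 0, 0, 0, -0.3, 0, 0, 0, 0, 0, 0, -0.3, 0.6, 0, 0, 0, 0, 0, -0.3, 0.6, 0, 0, 0, 0, 0, -0.3, 0.6, 0, 0, 0, 0, 0, -3, 0.6, 0, 0, 0, 0, 0, -7, 0.6, 0, 0, 0, 0, 0, -9, 0.6]'

```text
time_s: 41.45
eef_pos: [0.6436, -0.0574, 0.2178]
ee_rot: [-0.0, 1.0, -0.025, 0.002]
ft_force: [-0.3, 0.1, 0.9]
width: 0.0569
```

```bash
python3 - <<'E'
from h import *
go(.478,.342,.18,-2.8)
disc(.124)
E
```

```text
t 41.45 pos [ 0.6436 -0.0574  0.2178] az -92.83 tilt 0.18 w 0.0569 F [-0.3  0.1  0.9] | turn [  0.14  -0.15 -90.03] shift [-18.52 -39.07   3.73]
scene 2129 x 0.5772 0.7082 y -0.1203 0.0062 circ [ 0.6423 -0.0571  0.0646] med z 0.1252
```

send_rows --commands '[0, 0, -8, -5, 0, 0, 0.6, 0, 0, -16, -10, 0, 0, 0.6, 0, 0, -24, -15, -3, 0, 0.6, 0, 0, -32, -18.5, -7, 0, 0.6, 0, 0, -40, -18.5, -12, 0, 0.6, 0, 0, -48, -18.5, -17, 0, 0.6, 0, 0, -56, -18.5, -22, 0, 0.6, 0, 0, -64, -18.5, -27, 0, 0.6, 0, 0, -72, -18.5, -32, 0, 0.6, 0, 0, -80, -18.5, -37, 1, 0.6]'

```text
time_s: 42.55
eef_pos: [0.4749, 0.3142, 0.2052]
ee_rot: [-0.0, 0.78, 0.626, -0.0]
ft_force: [0.6, -0.5, -0.0]
width: 0.0573
```

send_rows --commands '[0, 0, -8, 0, 0, 0, 0.6, 0, 0, -10, 0, 0, 0, 0.6, 0, 0, -10, 0, 0, 0, 0.6, 0, 0, -10, 0, 0, 0, 0.6]'

```text
time_s: 42.95
eef_pos: [0.4749, 0.3116, 0.2046]
ee_rot: [-0.0, 0.725, 0.689, -0.001]
ft_force: [-0.0, 1.1, 1.6]
width: 0.0572
```

```bash
python3 - <<'E'
from h import *
go(.478,.342,.086,-2.8)
E
```

```text
t 42.95 pos [0.4749 0.3116 0.2046] az -2.89 tilt 0.15 w 0.0572 F [-0.   1.1  1.6] | turn [-0.13  0.07 -0.09] shift [ 3.06  0.19 11.86]
```

send_rows --commands '[0, 0, 0, 3.1, 0.2, 3, 0.6, 0, 0, 0, 3.1, 0.2, 6, 0.6, 0, 0, 0, 3.1, 0.2, 6, 0.6, 0, 0, 0, 3.1, 0.2, 9, 0.6, 0, 0, 0, 3.1, 0.2, 11.6, 0.6, 0, 0, 0, 3.1, 0.2, 11.6, 0.6, 0, 0, 0, 3.1, 0.2, 11.6, 0.6]'

```text
time_s: 43.65
eef_pos: [0.4795, 0.3425, 0.0914]
ee_rot: [0.0, 0.725, 0.689, 0.0]
ft_force: [0.2, 0.2, 0.1]
width: 0.057
```

send_rows --commands '[0, 0, 0, 0, 0, 0, 0, 0, 0, 0, 0, 0, 0, 0, 0, 0, 0, 0, 0, 0, 0, 0, 0, 0, 0, 0, 0, 0, 0, 0, 0, 0, 0, 0, 0]' --force 25

```text
time_s: 44.15
eef_pos: [0.4779, 0.3431, 0.0908]
ee_rot: [-0.001, 0.725, 0.689, -0.001]
ft_force: [-2.6, -0.8, 6.0]
width: 0.0232
```

send_rows --commands '[0, 0, 0, -1, 0, 0, 0, 0, 0, 0, -3, 0, 0, 0, 0, 0, 0, -5.5, 0, 0, 0, 0, 0, 0, -8, 0, 0, 0, 0, 0, 0, -10.5, 0, 0, 0, 0, 0, 0, -13, 0, 0, 0, 0, 0, 0, -15, 0, 0, 0, 0, 0, 0, -15.8, 0, 0, 0, 0, 0, 0, -16.2, 0, 0, 0, 0, 0, 0, -16.2, 0, 0, 0]'

```text
time_s: 45.15
eef_pos: [0.4707, 0.1807, 0.0908]
ee_rot: [-0.0, 0.724, 0.689, -0.001]
ft_force: [-4.0, -1.5, 6.0]
width: 0.0232
```

send_rows --commands '[0, 0, 0, -0.2, 0, 0, 0, 0, 0, 0, -0.4, 0, 0, 0, 0, 0, 0, -0.6, 0, 0, 0, 0, 0, 0, -0.6, 0, 0, 0]'

```text
time_s: 45.55
eef_pos: [0.4706, 0.1781, 0.0909]
ee_rot: [-0.002, 0.724, 0.689, 0.002]
ft_force: [-3.8, 10.1, 4.5]
width: 0.0232
```

send_rows --commands '[0, 0, 0, -0.2, 0, 0, 0, 0, 0, 0, -0.4, 0, 0, 0, 0, 0, 0, -0.4, 0, 0, 0]'

```text
time_s: 45.85
eef_pos: [0.4706, 0.1778, 0.0909]
ee_rot: [-0.005, 0.725, 0.689, 0.005]
ft_force: [-2.4, 22.9, 0.4]
width: 0.0231
```

Shut against the stop (22.9 N, no further motion). Relax, release, rise.

send_rows --commands '[0, 0, 0, 0.5, 0, 0, 0, 0, 0, 0, 0.6, 0, 0, 0, 0, 0, 0, 0.6, 0, 0, 0.7, 0, 0, 0, 0.6, 0, 0, 0.7, 0, 0, 0, 0.6, 0, 0, 0.7, 0, 0, 0, 0.6, 0, -4, 0.7, 0, 0, 0, 0.6, 0, -8, 0.7, 0, 0, 0, 0.6, 0, -12, 0.7]'

```text
time_s: 46.65
eef_pos: [0.4708, 0.1767, 0.2112]
ee_rot: [0.0, 0.725, 0.689, -0.0]
ft_force: [0.8, 0.1, -0.0]
width: 0.0641
```

send_rows --commands '[0, 0, 0, 4, -4, -3, 0.7, 0, 0, 0, 9, -7, -5, 0.7, 0, 0, 0, 14, -8, -5, 0.7, 0, 0, 0, 19, -9, -5, 0.7, 0, 0, 0, 22, -9, -5, 0.7, 0, 0, 0, 22, -9, -5, 0.7]'

```text
time_s: 47.25
eef_pos: [0.391, 0.4052, 0.2599]
ee_rot: [-0.0, 0.723, 0.691, 0.0]
ft_force: [0.6, -1.0, -0.3]
width: 0.0666
```

```bash
python3 - <<'E'
from h import *
go(.4,.3,.25,-2.8)
find(("top",)); disc(.124)
for n in("scene","top"):
    c=camera(n); cv2.imwrite(f"pics/end_{n}.png",c["frame"][:,:,::-1])
    P=cloud(c);X,Y,Z=P[...,0],P[...,1],P[...,2]
    if n=="scene":
        m=(X>.28)&(X<.85)&(abs(Y)<.6)&(Z>.012)&(Z<.24)
        for ce,st,mm in blobs(c,m,60): print(ce.round(0),st[4],P[mm].min(0).round(3),P[mm].max(0).round(3))
E
```

```text
t 47.25 pos [0.391  0.4052 0.2599] az -2.57 tilt 0.06 w 0.0666 F [ 0.6 -1.  -0.3] | turn [-0.01 -0.06  0.23] shift [-10.47   1.37   0.98]
top knob z 0.064 [266.5 196.7] 84 cloud top med [0.6582 0.1248 0.0631] plane [0.658  0.1238 0.064 ]
top knob z 0.064 [375.1 274.5] 82 cloud top med [ 0.4649 -0.1513  0.0628] plane [ 0.4648 -0.1515  0.064 ]
top knob z 0.064 [469.7 277.6] 28 cloud top med [ 0.47   -0.3892  0.0582] plane [ 0.4694 -0.3873  0.064 ]
top knob z 0.064 [479.5 304.6] 19 cloud top med [ 0.3927 -0.4148  0.0587] plane [ 0.3924 -0.413   0.064 ]
top knob z 0.111 [239.2 267.8] 68 cloud top med [0.4706 0.1777 0.1097] plane [0.4703 0.1773 0.111 ]
scene 2141 x 0.5772 0.7104 y -0.1203 0.0062 circ [ 0.6424 -0.0572  0.0647] med z 0.1251
top 2026 x 0.5797 0.7071 y -0.1224 0.0031 circ [ 0.643  -0.0595  0.064 ] med z 0.1233
[231. 169.] 374 [ 0.296 -0.237  0.012] [ 0.345 -0.194  0.094]
[362. 205.] 3962 [0.41  0.002 0.012] [0.524 0.196 0.116]
[173. 202.] 1438 [ 0.344 -0.422  0.012] [ 0.476 -0.293  0.064]
[260. 219.] 1772 [ 0.399 -0.213  0.014] [ 0.531 -0.086  0.073]
[516. 218.] 1085 [0.475 0.431 0.012] [0.575 0.531 0.034]
[103. 262.] 3766 [ 0.506 -0.58   0.029] [ 0.654 -0.434  0.228]
[454. 245.] 319 [0.61  0.266 0.012] [0.663 0.301 0.189]
[304. 267.] 3491 [ 0.577 -0.12   0.012] [0.707 0.006 0.165]
[384. 276.] 2138 [0.592 0.062 0.012] [0.723 0.189 0.072]
[356. 322.] 1213 [0.748 0.    0.012] [0.832 0.08  0.096]
[258. 324.] 1228 [ 0.728 -0.208  0.012] [ 0.812 -0.128  0.097]
```

View pics/end_scene.png

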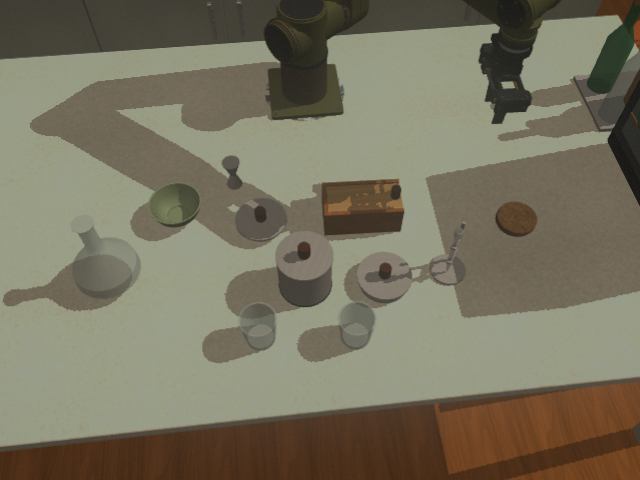

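View pics/end_top.png

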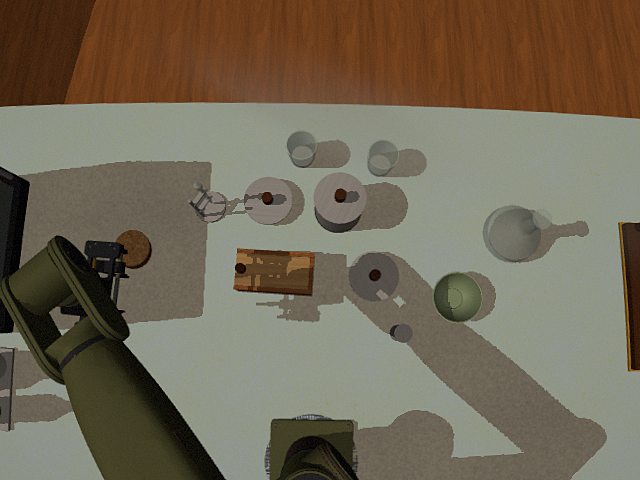

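Both pictures show the lid down on the canister (scene about (304,262)). The box is shut (362,205), the other two lids stand knob up at (261,218) and (385,275), and nothing else has moved.

```bash
python3 -c "
from station import env
print(env.hand_in())"
```

```text
the job is handed in; nothing more can be done
None
```

The job is done and handed in at about 47 s of the 210 s allowed; no verdict was reported.

- **Box:** I slid its lid open to the end stop, and at the end shut against the other stop. The last measured knob position, y = 0.1775 m, matches about 0.178 m for shut.
- **Stones:** There were four, and all of them stand upright in the canister. The pictures before lidding showed all four in the canister and the box pockets empty.
- **Canister lids:**
  - **First try (x 0.46, y -0.15):** It stopped about 8 to 9 mm above the rim under roughly 28 N, so I stood it back in its place.
  - **Second try (x 0.61, y -0.25):** It met the balls about 14 mm before home, needed roughly 14 N and snapped down. Its upper face then measured 0.123 to 0.125 m, against 0.124 m when home. I did not do a pull test.
  - **Third lid (x 0.66, y 0.12):** It was left untouched, since only one lid fits.
- **Surroundings:** The scene camera showed every bystander within a few millimetres of where it started. I noticed no knocked lid and no slackened grip.

The two cameras disagree by about 2 to 3 mm in y, so I averaged them or used one camera for relative alignment.

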